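# Load covers into the sprung dunnage rack and start the shuttle

## Task

Take the two steel covers that stand in the grooved timber blocks and load them in the dunnage rack: each goes upright into the empty bay of its own length, pushed straight down through the spring clips until its foot is fully home on the bay floor, never dropped or thrown. When both are home, and not before, flip the clear guard on the control station up and over until it stays open, then press the start button beneath it to send the rack off; leave the guard open. Leave the cover already in the rack and the other things on the bench where they are.

Things in the scene. Friction and masses are not known exactly. Their poses are not given: they have to be found in the camera images.
- cover_long: long loose cover with louvres, about 0.36 kg: sheet-steel panel 180 mm long (own y), 110 mm high (z), 10 mm thick (x), with a round rolled bead of 20 mm diameter along its lower edge (axis 10 mm above the underside); the underside is a flat foot 10 mm wide. Top 34 mm: plain grip band. Origin: centre of the underside. A half turn about z makes no difference.
- cover_short: short loose cover with a round port, about 0.25 kg: sheet-steel panel 120 mm long (own y), 110 mm high (z), 10 mm thick (x), with a round rolled bead of 20 mm diameter along its lower edge (axis 10 mm above the underside); the underside is a flat foot 10 mm wide. Top 34 mm: plain grip band. Origin: centre of the underside. A half turn about z makes no difference.
- cover_racked: a third cover, like the long one (180 x 110 x 10 mm), already clipped in its own bay of the rack; not to be disturbed. Origin: centre of its underside.
- bay_long_seat (a point): seat of the empty long bay: middle of its floor, 57 mm above the bench, where the underside centre of the 180 mm cover comes to rest. y along the bay, z up. End plates stand 5 mm beyond each end of the cover, 60 mm high above this floor, then flared outward up to 78 mm.
- bay_short_seat (a point): seat of the empty short bay: middle of its floor, 57 mm above the bench, where the underside centre of the 120 mm cover comes to rest. y along the bay, z up. End plates stand 5 mm beyond each end of the cover, 60 mm high above this floor, then flared outward up to 78 mm.
- bay_long: the empty long bay (origin 12 mm below its seat). On both sides of its middle, 50 mm away along y, is a spring clip of two facing steel leaves 26 mm wide: mouth 42 mm wide 57 mm above the floor, throat 8 mm wide at 23 mm. A cover's weight does not open them: pushing the bead through takes 10 to 20 N, hardest with the foot 15 to 25 mm above the floor; then the leaves snap in over the bead.
- bay_short: the empty short bay (origin 12 mm below its seat). On both sides of its middle, 34 mm away along y, is a spring clip of two facing steel leaves 26 mm wide: mouth 42 mm wide 57 mm above the floor, throat 8 mm wide at 23 mm. A cover's weight does not open them: pushing the bead through takes 10 to 20 N, hardest with the foot 15 to 25 mm above the floor; then the leaves snap in over the bead.
- rack: the fixed dunnage rack: a dark square-tube frame 250 mm (its x) by 185 mm (its y), 45 mm high, on two rails. Three bays stand on it along y, side by side 75 mm apart in x, in any order: long, short, and a full long one. Seated covers' tops are 167 mm above the bench. Origin: centre of its underside.
- block_long: fixed timber block 66 mm wide, 200 mm long, 38 mm high; the long cover stands loose and upright in its groove (24 mm wide, floor 15 mm above the bench). Origin: centre of its underside; y along the groove.
- block_short: fixed timber block 66 mm wide, 140 mm long, 38 mm high; the short cover stands loose and upright in its groove (24 mm wide, floor 15 mm above the bench). Origin: centre of its underside; y along the groove.
- station: the control station, a fixed grey box 118 mm (its x) by 110 mm (its y) by 70 mm high. Origin: on the bench straight below the start button; the box reaches from 80 mm in front of it (-x, the side that roughly faces the robot) to 38 mm behind it (+x).
- guard (a joint): angle of the guard, a clear plastic cover 74 mm long, 72 mm wide, 45 mm high over the button, hinged at the station's top rear edge. 0 = shut, 1.9 = back against its stop; it swings up and to the rear. Let go below about 0.9 rad it falls shut; past about 1.2 rad it falls open and stays. Under 1 N lifts it.
- guard_tab (a point): centre of the guard's lift tab, a black fin jutting 30 mm forward from its front wall, 10 mm thick (along the station's y), 24 mm high; shut, it is 91 mm in front of the hinge and 31 mm above it, its underside 19 mm above the station's top. It moves with the guard; pinched across its thickness from above, it can turn between the fingers.
- guard_hinge (a point): middle of the guard's hinge line, which runs along the station's y at its top rear edge, 38 mm behind the button and 70 mm above the bench. Axes as the station's: x to the rear, z up.
- start (a joint): travel of the start button: 0 = out, 0.006 m = fully pressed, which takes about 5 N; it springs back.
- start_top (a point): centre of the top face of the start button, a grey round cap of 36 mm diameter, 22 mm above the station's top; pressed straight down, reachable only with the guard open.
- spray_can: bystander: upright spray can, 64 mm diameter, 200 mm high. Origin: centre of its foot.
- hammer: bystander: hammer lying down, 260 mm long. Origin: middle, underside.
- magnet: bystander: triangular dark steel welding magnet, about 100 mm sides, 16 mm thick, lying flat. Origin: near its centre, underside.
- tube_offcut: bystander: square steel tube offcut lying down, 50 x 50 x 170 mm, along its x. Origin: centre of its underside.
- rod_canister: bystander: upright round canister, 74 mm diameter, 190 mm high. Origin: centre of its foot.
- brush: bystander: brush lying down, 200 mm long. Origin: middle, underside.
- clamp: bystander: C-clamp lying flat, about 170 x 85 x 22 mm. Origin: near its middle, underside.
Things that resemble listed ones, but are neither listed nor needed, are in the scene too. What is shaped like the cover_short but blue or red is not meant.

How it is judged (in metres and radians):
On the way, in this order (a step that is already met when the one before it is completed fails the run):
1. one of the two covers is pushed home in its bay (((z of cover_long in the frame of bay_long_seat between -0.004 and 0.004 m and x of cover_long in the frame of bay_long_seat between -0.007 and 0.007 m and y of cover_long in the frame of bay_long_seat between -0.01 and 0.01 m and angle between cover_long's own z axis and vertical below 0.1 rad and angle between the y axis of cover_long and the y axis of bay_long_seat, either way round below 0.08 rad) or (z of cover_short in the frame of bay_short_seat between -0.004 and 0.004 m and x of cover_short in the frame of bay_short_seat between -0.007 and 0.007 m and y of cover_short in the frame of bay_short_seat between -0.01 and 0.01 m and angle between cover_short's own z axis and vertical below 0.1 rad and angle between the y axis of cover_short and the y axis of bay_short_seat, either way round below 0.08 rad))), for 0.1 s.
2. both covers are home in their bays (z of cover_long in the frame of bay_long_seat between -0.004 and 0.004 m and x of cover_long in the frame of bay_long_seat between -0.007 and 0.007 m and y of cover_long in the frame of bay_long_seat between -0.01 and 0.01 m and angle between each of cover_long, cover_short's own z axis and vertical below 0.1 rad and angle between the y axis of cover_long and the y axis of bay_long_seat, either way round below 0.08 rad and z of cover_short in the frame of bay_short_seat between -0.004 and 0.004 m and x of cover_short in the frame of bay_short_seat between -0.007 and 0.007 m and y of cover_short in the frame of bay_short_seat between -0.01 and 0.01 m and angle between the y axis of cover_short and the y axis of bay_short_seat, either way round below 0.08 rad), for 0.1 s.
3. with both covers home, the guard is flipped open (above 1.6 rad) (all of step 2 and value of joint guard above 1.6 rad), for 0.1 s.
4. with the guard open, the start button is pressed down by at least 4 mm (all of step 2 and value of joint guard above 1.5 rad and value of joint start above 0.004 m), for 0.05 s.
At the end, for the whole second after the job is handed in: Each cover stands at rest in the empty bay of its own length: underside within 4 mm of the bay floor, within 7 mm across and 10 mm along of the seat, upright within 0.1 rad and in line within 0.08 rad; the guard stays open (above 1.6 rad) and the start button is out again (under 2 mm) (all of step 3 and linear speed of each of cover_long, cover_short below 0.02 m/s and value of joint start below 0.002 m); the robot touches nothing.
It fails at once if the start button is pressed (over 3 mm) before both covers are home (value of joint start above 0.003 m and not ((z of cover_long in the frame of bay_long_seat between -0.004 and 0.004 m and x of cover_long in the frame of bay_long_seat between -0.007 and 0.007 m and y of cover_long in the frame of bay_long_seat between -0.01 and 0.01 m and angle between cover_long's own z axis and vertical below 0.1 rad and angle between the y axis of cover_long and the y axis of bay_long_seat, either way round below 0.08 rad) and (z of cover_short in the frame of bay_short_seat between -0.004 and 0.004 m and x of cover_short in the frame of bay_short_seat between -0.007 and 0.007 m and y of cover_short in the frame of bay_short_seat between -0.01 and 0.01 m and angle between cover_short's own z axis and vertical below 0.1 rad and angle between the y axis of cover_short and the y axis of bay_short_seat, either way round below 0.08 rad))).
It fails at once if the long loose cover is dropped or thrown (faster than 0.5 m/s, out of the fingers, with its foot over 90 mm above the bench) (height (world z) of cover_long above 0.09 m and linear speed of cover_long above 0.5 m/s and contact force between the fingers and cover_long below 0.05 N).
It fails at once if the short loose cover is dropped or thrown (faster than 0.5 m/s, out of the fingers, with its foot over 90 mm above the bench) (height (world z) of cover_short above 0.09 m and linear speed of cover_short above 0.5 m/s and contact force between the fingers and cover_short below 0.05 N).
It fails at once if the cover already in the rack is shifted by more than 15 mm (distance of cover_racked from where it was at the start of the episode above 0.015 m).
It fails at once if another thing on the bench is shifted by more than 40 mm (distance of any of spray_can, hammer, magnet, tube_offcut, rod_canister, brush, clamp from where it was at the start of the episode above 0.04 m).
It also fails if it takes over 72 s, if anything falls off the work surface, if the arm or the gripper's body presses on something with over 40 N, if the wrist force passes 120 N, or if a joint passes its speed limit or range.

## Robot

A 6-joint arm with a two-finger parallel gripper is mounted at the origin on the work surface. World frame = base frame: x ahead of the robot, y to its left, z up, the work surface at z = 0. Lengths are in m, angles in degrees, forces in N, time in s.
With the tool pointing down it reaches from about 0.375 to 0.9 m from the base axis. Payload 3.1 kg.
Tool frame: the origin (TCP) lies on the centre line of the jaws, within the pads' length; the fingertips stand 19 mm ahead of it and the grasp point (between the pads) is the TCP; z points along the fingers, y is the direction in which the jaws open and shut (so a half turn about z gives the same grasp; the last joint's range is limited). The gripper opens to 87 mm and grips with 3 to 60 N. Pads are 19 mm wide; open, the fingers measure 117 mm over their backs; the gripper's body (75 mm by 190 mm) begins 51 mm behind the grasp point.
Start: joints at [-78.982, 30.224, 82.088, -0, 67.689, -10.227], TCP at [0.226, -0.582, 0.242] pointing down, gripper open.
Joint ranges: [-176.69, 176.69], [-43.24, 126.21], [12.49, 139.97], [-82, 262], [0, 151.66], [-163.58, 163.58]. Speed limits (degrees/s): [159.86, 159.86, 180, 180, 180, 180].

## Interface

Orientations are given as a 3x3 rotation matrix whose columns are the frame's x, y, z axes.
In Python, from rig import bot gives the robot as it stands.
- The arm moves only by the tool carry_out, never from a script. Its argument "targets" is a list of rows, each a list of 6 numbers: the shift along the tool's x, y, z each as a share of 200 mm, from -1 to 1, then the turn, a rotation vector about the tool's x, y, z each as a share of pi/2 rad, from -1 to 1. In form: [[dx, dy, dz, ax, ay, az], ...]. A call has 1 to 20 rows; each row is the pose to reach, as a shift and turn from the pose measured when the call began, along the tool's axes at that moment; what a row does not reach only later rows make up. A row lasts 1/8 s, in which the tool goes at most 62.5 mm and 10.7 degrees, less where a joint would pass 70% of its speed; a pose out of reach is approached as far as the arm can. A call with a number of a shift or a turn outside -1 to 1 is refused whole. A call with a gripper value outside its range is refused whole. "jaw" is the gripper's target within -1 to 1 (fully open at 1, half-way at 0, shut at -1), set as the call begins (left out, the last holds). The fingers move at their own pace and stop on an object; the grip force is fixed at half the most. Time passes only in rows, so rows that repeat a pose let the fingers close. It gives the time, the measured TCP pose, the force and the opening at its end, in the units of the state.
- bot.read_state(): the state, without advancing time (a new reading comes with each control period).
- bot.capture(name): name is "scene" or "side" or "wrist"; returns the picture (400x640x3 uint8, blue, green, red); there is no depth.
- bot.camera_info(name): a dict with "camera_matrix" (3x3 intrinsics, pixels), "view" (4x4, takes a point from world to camera coordinates); the wrist camera has in their place "mount" (4x4, takes a point from camera to tool coordinates, whose origin is the TCP and whose axes are the flange's). Camera axes: x right, y down, z forward; pixel columns grow to the right and rows downward; lengths in m; the calibration is good to about 2 mm. A picture is of the moment at which its call begins: read the wrist's pose just before it. camera_info takes no time and is no camera call.
- bot.hand_in(): hands the job in, once; it reports no verdict.
The state is a dict: "time_s": time; "joint_positions": joint angles; "qvel": joint speeds; "tau": joint torques, N m; "position": TCP position; "tcp_rot": TCP orientation; "force": force on the tool from outside, world axes, zero at the start; "moment": the same for the moment, N m; "opening": opening from 0.0 (shut) to 1.0 (fully open).
Only numpy, scipy, OpenCV 4.12 (cv2) and the standard library are available. Lean on these libraries where they do the work, as an engineer would, in place of code of your own. Each camera call takes 0.05 s, during which the arm holds its last target.

## Working session

There is one attempt and no reset: what is moved stays moved. The work goes in short steps, Python scripts to look and compute and a tool call to move; the robot and the scene stay as the last step left them, time stands still between calls to the robot, and variables do not carry over. Pictures are saved under pics/ and viewed, and the job is handed in when it is done.

Besides the shell and the picture viewer there is one more tool, called after "Call:" as name([rows], argument=value, ...), one row to a line, values as JSON. carry_out: Moves the arm, as the interface text tells. Shift numbers are shares of 200 mm and turn numbers shares of pi/2 rad, none past 1 either way. Its arguments: {"type":"object","properties":{"targets":{"type":"array"},"jaw":{"type":"number"}},"required":["targets"]}

```bash
ls; mkdir -p pics; python3 - <<'E'
from rig import bot
import cv2,numpy as np
np.set_printoptions(precision=4,suppress=True)
s=bot.read_state(); print(s)
for n in ("scene","side","wrist"):
    print(n,bot.camera_info(n)); cv2.imwrite(f"pics/{n}0.png",bot.capture(n))
E
```

```text
pics
{'time_s': 0.0, 'joint_positions': array([-78.9816,  30.2785,  82.1569,  -0.0019,  67.6896, -10.2263]), 'qvel': array([ 0.0189,  0.0378, -0.0399,  0.0668,  0.0167, -0.0445]), 'tau': array([ -0.0009, -44.0046, -17.6593,   0.0634,   0.0583,  -0.0002]), 'position': array([ 0.2264, -0.5818,  0.2406]), 'tcp_rot': array([[ 0.932 ,  0.3624, -0.0004],
       [ 0.3624, -0.932 ,  0.0021],
       [ 0.0004, -0.0022, -1.    ]]), 'force': array([-0.6442,  0.7996, -0.0413]), 'moment': array([-0.0142, -0.017 ,  0.0209]), 'opening': 1.0032993108517927}
scene {'camera_matrix': array([[404.1718,   0.    , 321.6115],
       [  0.    , 404.1718, 204.6763],
       [  0.    ,   0.    ,   1.    ]]), 'view': array([[-0.3205,  0.9472,  0.0004,  0.1711],
       [ 0.7663,  0.2596, -0.5877, -0.3554],
       [-0.5568, -0.188 , -0.8091,  1.7198],
       [ 0.    ,  0.    ,  0.    ,  1.    ]])}
side {'camera_matrix': array([[490.6756,   0.    , 319.5505],
       [  0.    , 490.6756, 205.0213],
       [  0.    ,   0.    ,   1.    ]]), 'view': array([[ 0.8104, -0.5859, -0.0001, -0.4236],
       [-0.3251, -0.4496, -0.832 ,  0.2465],
       [ 0.4874,  0.6742, -0.5548,  1.506 ],
       [ 0.    ,  0.    ,  0.    ,  1.    ]])}
wrist {'camera_matrix': array([[308.0598,   0.    , 316.2754],
       [  0.    , 308.0598, 200.4162],
       [  0.    ,   0.    ,   1.    ]]), 'mount': array([[ 0.0004, -0.9674, -0.2534,  0.0691],
       [ 1.    ,  0.0001,  0.0012,  0.0002],
       [-0.0011, -0.2534,  0.9674, -0.1415],
       [ 0.    ,  0.    ,  0.    ,  1.    ]])}
```

View pics/scene0.png

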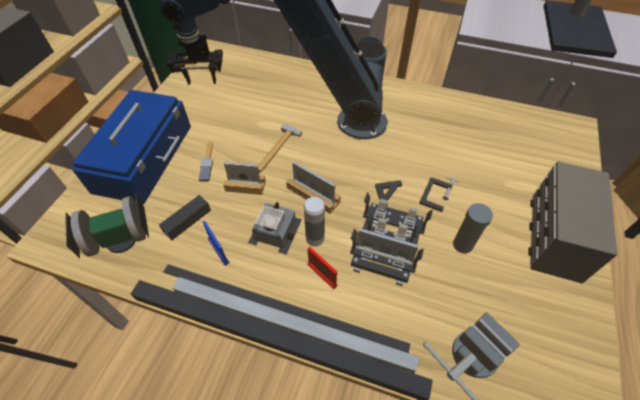

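View pics/side0.png

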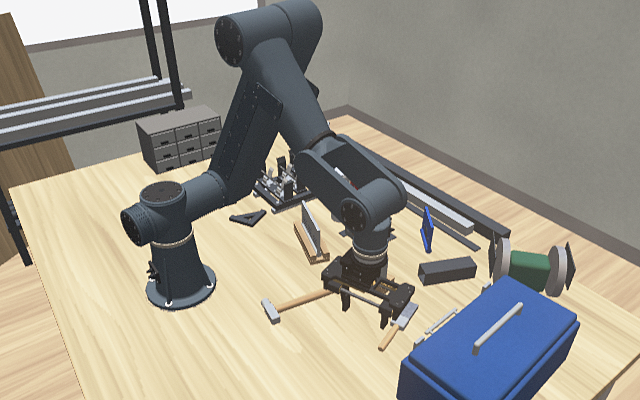

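View pics/wrist0.png

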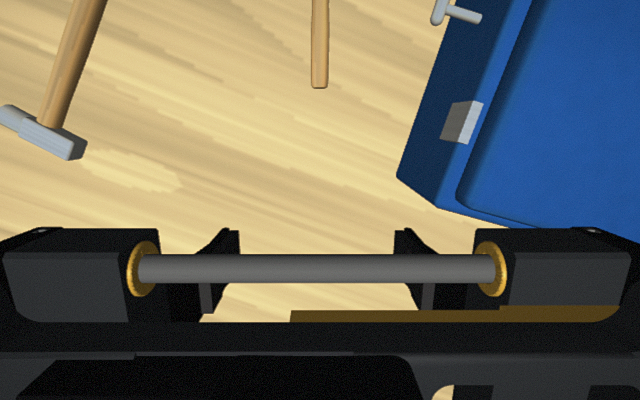

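The scene picture shows the short cover at about (243,177), the long cover at (316,185), the station at (273,227) and the rack at (388,240). The spray can at (314,221) and the canister at (473,228) stand beside them. The blue and red lookalikes are at (215,243) and (322,267). I'll enlarge this area.

```bash
python3 - <<'E'
import cv2
a=cv2.imread("pics/scene0.png")
def crop(x0,y0,x1,y1,k,n): cv2.imwrite(n,cv2.resize(a[y0:y1,x0:x1],None,fx=k,fy=k,interpolation=cv2.INTER_CUBIC))
crop(215,150,347,250,6,"pics/c1.png")
crop(340,170,440,290,5,"pics/c2.png")
E
```

```text
(no output)
```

View pics/c1.png

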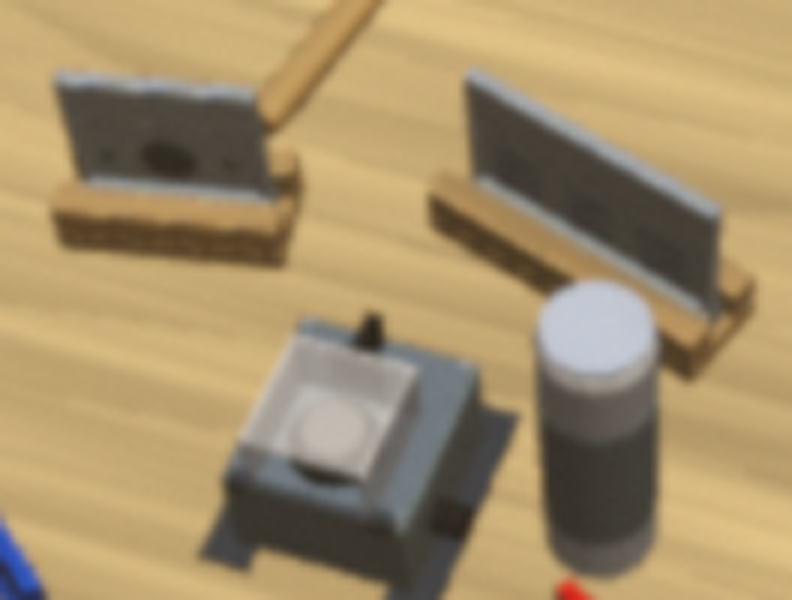

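View pics/c2.png

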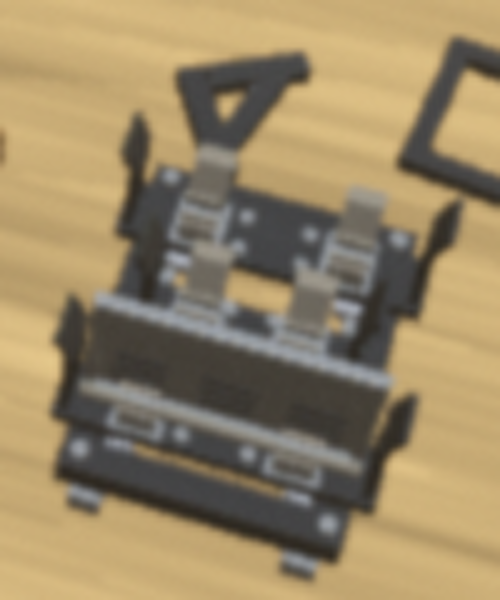

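```bash
cat > h.py <<'E'
import numpy as np,cv2
from rig import bot
np.set_printoptions(precision=4,suppress=True)
def cam(n,st=None):
    c=bot.camera_info(n);K=np.array(c["camera_matrix"])
    if "view" in c: return K,np.linalg.inv(np.array(c["view"]))
    T=np.eye(4);T[:3,:3]=st["tcp_rot"];T[:3,3]=st["position"]
    return K,T@np.array(c["mount"])
def px2w(n,u,v,z,st=None):
    K,P=cam(n,st);d=P[:3,:3]@np.linalg.solve(K,[u,v,1.]);o=P[:3,3]
    return o+d*(z-o[2])/d[2]
def w2px(n,p,st=None):
    K,P=cam(n,st);q=np.linalg.inv(P)@np.append(p,1);q=K@q[:3];return q[:2]/q[2]
def cr(u,v,k,ox,oy): return (u+.5)/k-.5+ox,(v+.5)/k-.5+oy
def save(img,n,box=None,k=1):
    if box: img=img[box[1]:box[3],box[0]:box[2]]
    cv2.imwrite("pics/"+n+".png",cv2.resize(img,None,fx=k,fy=k,interpolation=cv2.INTER_CUBIC) if k!=1 else img)
def snap(name="wrist"):
    st=bot.read_state();im=bot.capture(name);return st,im
# goal pose -> row numbers
from scipy.spatial.transform import Rotation as Ro
def rows(p,R,st=None):
    st=st or bot.read_state();A=np.array(st["tcp_rot"])
    d=A.T@(np.array(p)-st["position"])/.2
    r=Ro.from_matrix(A.T@R).as_rotvec()/(np.pi/2)
    return np.round(np.r_[d,r],4)
def down(yaw): # tool y axis at yaw deg in world, z down
    a=np.radians(yaw);y=np.array([np.cos(a),np.sin(a),0]);z=np.array([0,0,-1.]);return np.c_[np.cross(y,z),y,z]
E
python3 - <<'E'
from h import *
f=lambda u,v,z:px2w("scene",*cr(u,v,6,215,150),z)
g=lambda u,v,z:px2w("scene",*cr(u,v,5,340,170),z)
def pair(n,a,b):
    d=b-a;print(n,(a+b)/2,np.linalg.norm(d),np.degrees(np.arctan2(d[1],d[0])))
pair("short",f(58,78,.125),f(257,95,.125))
pair("long",f(472,75,.125),f(717,212,.125))
pair("racked",g(99,297,.167),g(388,380,.167))
print("stn corners",f(305,322,.07),f(478,370,.07),f(400,525,.07),f(228,478,.07))
print("button",f(333,432,.092),"tab",f(370,328,.1))
print("can top",f(598,328,.2))
print("longbay plates tip",g(138,118,.135),g(455,205,.135)); 
print("racked plates tip",g(72,300,.135),g(408,398,.135)); 
print("frame corners", g(165,170,.045),g(412,236,.045),g(60,465,.045),g(338,552,.045))
print("canister top",px2w("scene",479,212,.19),"red top",px2w("scene",310,250,.11),px2w("scene",334,280,.11),"hammerhead",px2w("scene",291,131,.03),"toolbox",px2w("scene",185,100,.2))
E
```

```text
short [ 0.4813 -0.3155  0.125 ] 0.11797592071483241 102.30091106529271
long [ 0.4401 -0.0621  0.125 ] 0.17438407307004397 72.72689418197194
racked [0.6352 0.2395 0.167 ] 0.17366450155560065 89.5934738757618
stn corners [ 0.5749 -0.1885  0.07  ] [ 0.5745 -0.0834  0.07  ] [ 0.6827 -0.0866  0.07  ] [ 0.685  -0.1863  0.07  ]
button [ 0.6518 -0.1362  0.092 ] tab [ 0.5863 -0.1409  0.1   ]
can top [0.6142 0.0037 0.2   ]
longbay plates tip [0.4721 0.1365 0.135 ] [0.475  0.3448 0.135 ]
racked plates tip [0.6215 0.1344 0.135 ] [0.6237 0.3422 0.135 ]
frame corners [0.4405 0.156  0.045 ] [0.4406 0.3293 0.045 ] [0.6853 0.151  0.045 ] [0.688 0.329 0.045]
canister top [0.4761 0.4782 0.19  ] red top [0.7189 0.0254 0.11  ] [0.7899 0.1244 0.11  ] hammerhead [ 0.1811 -0.2506  0.03  ] toolbox [ 0.3173 -0.607   0.2   ]
```

```bash
python3 - <<'E'
from h import *
print(rows([.500,-.403,.28],down(12.3)))
E
```

```text
[ 1.5993 -0.3387 -0.195  -0.0007 -0.0009 -0.9006]
```

Call:
carry_out([
  [0.8,-0.17,-0.2,0,0,-0.45],
  [0.8,-0.17,-0.2,0,0,-0.45],
  [0.8,-0.17,-0.2,0,0,-0.45],
  [1.0,-0.2,-0.2,0,0,-0.9],
  [1.0,-0.2,-0.2,0,0,-0.9],
  [1.0,-0.2,-0.2,0,0,-0.9],
  [1.0,-0.2,-0.2,0,0,-0.9],
  [1.0,-0.2,-0.2,0,0,-0.9],
], jaw=1)

```text
time_s: 1.15
position: [0.3983, -0.472, 0.2805]
tcp_rot: [[-0.216, 0.976, -0.001], [0.976, 0.216, 0.002], [0.003, -0.0, -1.0]]
force: [0.2, -0.3, 0.1]
opening: 0.998
```

```bash
python3 - <<'E'
from h import *
print(rows([.500,-.403,.28],down(12.3)))
E
```

```text
[ 0.2267  0.5711  0.0029 -0.0002 -0.0016  0.002 ]
```

Call:
carry_out([
  [0.227,0.571,0,0,0,0],
  [0.227,0.571,0,0,0,0],
  [0.227,0.571,0,0,0,0],
  [0.227,0.571,0,0,0,0],
  [0.227,0.571,0,0,0,0],
])

```text
time_s: 1.78
position: [0.4989, -0.4038, 0.2804]
tcp_rot: [[-0.215, 0.977, -0.001], [0.977, 0.215, 0.003], [0.003, -0.001, -1.0]]
force: [-0.5, -0.1, 0.3]
opening: 1.0
```

```bash
python3 - <<'E'
from h import *
import pickle
st,im=snap();save(im,"w1");pickle.dump(st,open("w1.pkl","wb"));print(st["position"],st["qvel"])
E
```

```text
[ 0.4989 -0.4038  0.2804] [-0.455  -0.1282 -0.1039  0.1515 -0.0595  0.062 ]
```

View pics/w1.png

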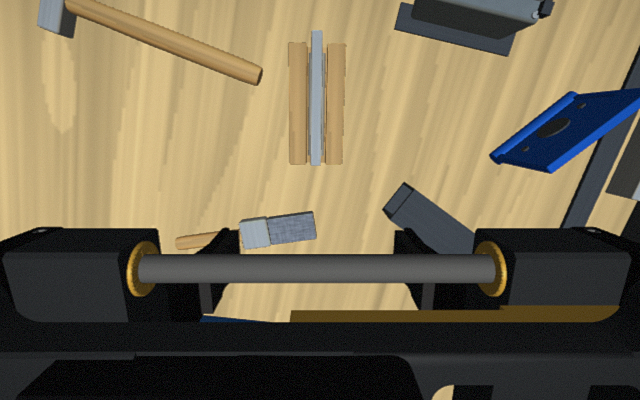

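```bash
python3 - <<'E'
from h import *
im=cv2.imread("pics/w1.png");save(im,"c3",(270,20,370,175),5)
E
```

```text
(no output)
```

View pics/c3.png

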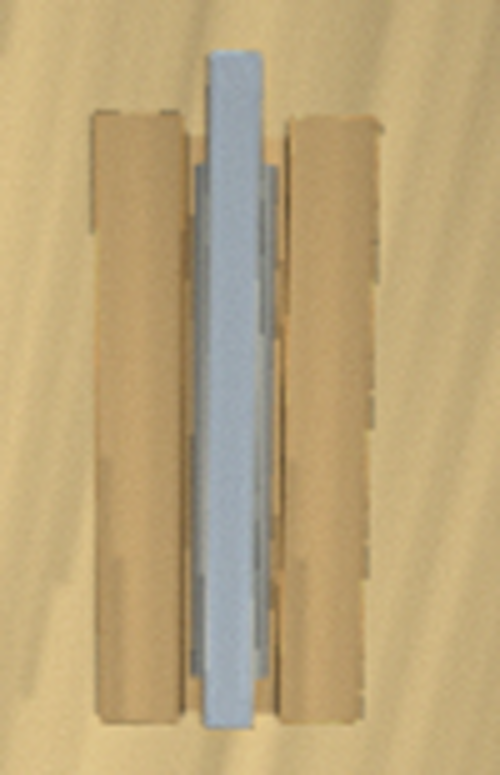

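```bash
python3 - <<'E'
from h import *
import pickle
st=pickle.load(open("w1.pkl","rb"))
f=lambda u,v,z:px2w("wrist",*cr(u,v,5,270,20),z,st)
a=f(229.5,727,.125);b=f(236,52,.125);d=b-a
print((a+b)/2,np.linalg.norm(d),np.degrees(np.arctan2(d[1],d[0])))
c=(a+b)/2;yaw=np.degrees(np.arctan2(d[1],d[0]))-90
# block check
q=[f(*p,.038) for p in((94,112),(378,118),(98,722),(362,722))];print(sum(q)/4)
print(rows([c[0],c[1],.20],down(yaw)),rows([c[0],c[1],.107],down(yaw)))
E
```

```text
[ 0.4804 -0.3202  0.125 ] 0.11799532076572791 101.82808362103894
[ 0.4806 -0.321   0.038 ]
[ 0.4273 -0.      0.4035 -0.0004 -0.0018  0.006 ] [ 0.426   0.0003  0.8685 -0.0004 -0.0018  0.006 ]
```

Call:
carry_out([
  [0.427,0,0.3,0,0,0.006],
  [0.427,0,0.3,0,0,0.006],
  [0.427,0,0.8,0,0,0.006],
  [0.427,0,0.868,0,0,0.006],
  [0.427,0,0.868,0,0,0.006],
  [0.427,0,0.868,0,0,0.006],
])

```text
time_s: 2.58
position: [0.4809, -0.3216, 0.1086]
tcp_rot: [[-0.204, 0.979, 0.001], [0.979, 0.204, 0.001], [0.0, 0.001, -1.0]]
force: [0.1, -0.2, 0.1]
opening: 0.999
```

Call:
carry_out([
  [0,0,0,0,0,0],
  [0,0,0,0,0,0],
  [0,0,0,0,0,0],
  [0,0,0,0,0,0],
  [0,0,0,0,0,0],
  [0,0,0,0,0,0],
], jaw=-1)

```text
time_s: 3.32
position: [0.4809, -0.3215, 0.1085]
tcp_rot: [[-0.204, 0.979, 0.0], [0.979, 0.204, 0.001], [0.001, 0.001, -1.0]]
force: [-1.0, 0.3, -0.5]
opening: 0.403
```

```bash
python3 - <<'E'
from h import *
st=bot.read_state();print(st["opening"],st["position"],st["tcp_rot"],st["force"])
save(bot.capture("scene"),"s1",(180,60,380,260),3)
print(rows([.556,.13,.33],down(0)))
E
```

```text
0.4028486783596019 [ 0.4809 -0.3215  0.1085] [[-0.2039  0.979   0.0005]
 [ 0.979   0.2039  0.0008]
 [ 0.0007  0.0006 -1.    ]] [-0.9676  0.3266 -0.5355]
[ 2.1345  0.8286 -1.1055  0.0003 -0.0005  0.1307]
```

View pics/s1.png

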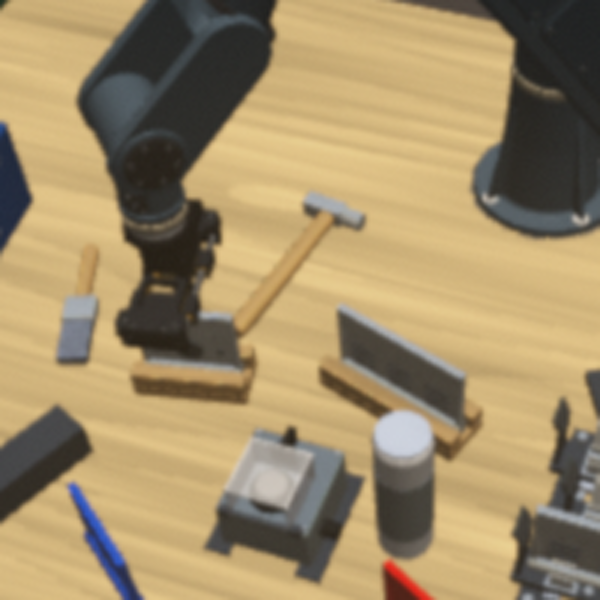

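Call:
carry_out([
  [0,0,0,0,0,0],
  [0,0,0,0,0,0],
  [0,0,0,0,0,0],
  [0,0,0,0,0,0],
  [0,0,0,0,0,0],
  [0,0,0,0,0,0],
])

```text
time_s: 4.12
position: [0.4808, -0.3215, 0.1084]
tcp_rot: [[-0.204, 0.979, 0.0], [0.979, 0.204, 0.001], [0.001, 0.001, -1.0]]
force: [0.6, 0.6, -1.6]
opening: 0.111
```

Call:
carry_out([
  [0,0,-0.1,0,0,0],
  [0,0,-0.3,0,0,0],
  [0,0,-0.5,0,0,0],
  [0.1,0.04,-0.7,0,0,0],
  [0.25,0.1,-0.85,0,0,0.04],
  [0.45,0.17,-0.95,0,0,0.08],
  [0.65,0.25,-1.0,0,0,0.13],
  [0.82,0.32,-1.0,0,0,0.13],
  [0.95,0.36,-1.0,0,0,0.13],
  [1.0,0.38,-1.0,0,0,0.13],
  [1.0,0.38,-1.0,0,0,0.13],
])

```text
time_s: 5.5
position: [0.5142, -0.1102, 0.3083]
tcp_rot: [[-0.002, 1.0, -0.0], [1.0, 0.002, 0.001], [0.001, -0.0, -1.0]]
force: [-0.5, 0.3, -1.9]
opening: 0.111
```

```bash
python3 - <<'E'
from h import *
print(rows([.52,.14,.36],down(0)))
E
```

```text
[ 1.2511  0.0316 -0.2576 -0.0002 -0.0004  0.0014]
```

Call:
carry_out([
  [0.15,0,-0.15,0,0,0],
  [0.35,0,-0.26,0,0,0],
  [0.57,0,-0.26,0,0,0],
  [0.77,0,-0.26,0,0,0],
  [0.92,0,-0.26,0,0,0],
  [1.0,0,-0.26,0,0,0],
  [1.0,0,-0.26,0,0,0],
])

```text
time_s: 6.38
position: [0.514, 0.0894, 0.3602]
tcp_rot: [[-0.003, 1.0, -0.001], [1.0, 0.003, -0.0], [-0.0, -0.001, -1.0]]
force: [-0.1, -0.7, -3.3]
opening: 0.112
```

Call:
carry_out([
  [0.15,0.03,0,0,0,0],
  [0.25,0.03,0,0,0,0],
  [0.25,0.03,0,0,0,0],
  [0.25,0.03,0,0,0,0],
])

```text
time_s: 6.88
position: [0.5201, 0.1379, 0.3601]
tcp_rot: [[-0.002, 1.0, -0.001], [1.0, 0.002, -0.002], [-0.002, -0.001, -1.0]]
force: [0.6, -0.5, -2.0]
opening: 0.115
```

```bash
python3 - <<'E'
from h import *
import pickle
st,im=snap();save(im,"w2");pickle.dump(st,open("w2.pkl","wb"));print(st["position"],st["tcp_rot"],st["qvel"])
save(im,"w2c",(180,0,440,235),3)
E
```

```text
[0.5201 0.1379 0.3601] [[-0.0017  1.     -0.0009]
 [ 1.      0.0017 -0.0015]
 [-0.0015 -0.0009 -1.    ]] [-0.1526 -0.1465  0.0628  0.4184 -0.023   0.1917]
```

View pics/w2.png

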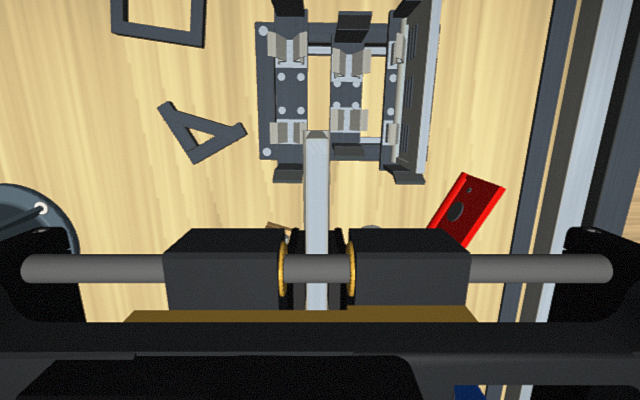

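View pics/w2c.png

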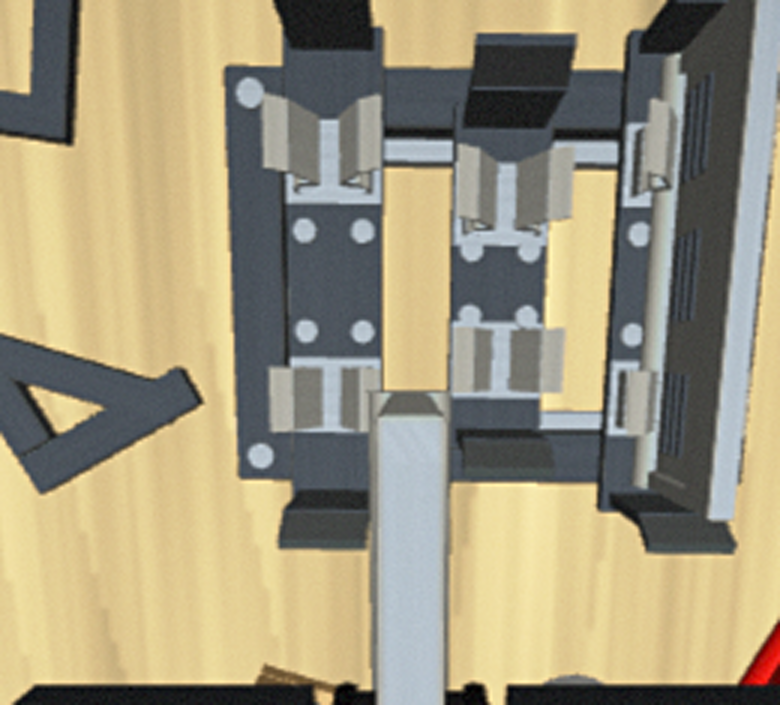

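```bash
python3 - <<'E'
from h import *
import pickle
st=pickle.load(open("w2.pkl","rb"))
f=lambda u,v,z:px2w("wrist",*cr(u,v,3,180,0),z,st)[:2]
def cen(n,pts,z):
    q=np.array([f(*p,z) for p in pts]);print(n,q.mean(0),q.tolist() and np.round(q,4).tolist())
cen("mid rivets",[(471,252),(530,252),(471,315),(527,315)],.058)
cen("long rivets",[(304,231),(363,231),(306,331),(363,331)],.058)
cen("mid strip",[(452,280),(545,280)],.057)
cen("long strip",[(287,280),(382,280)],.057)
cen("mid clips",[(457,145),(575,150),(457,208),(575,215)],.114)
cen("mid clips lo",[(453,325),(564,330),(453,390),(564,390)],.114)
cen("long clips up",[(263,95),(381,95),(263,168),(381,172)],.114)
cen("racked top ends",[(724,518),(768,0)],.167)
cen("racked rivets",[(639,234),(632,334)],.058)
cen("frame bolts",[(249,93),(261,455)],.045)
cen("frame left edge",[(227,66),(240,478)],.045)
print("my cover bead/bottom", f(410,392,.266))
a=f(411,402,.377);print("cover front end",a)
E
```

```text
mid rivets [0.5609 0.2396] [[0.5475, 0.2531], [0.5741, 0.2532], [0.548, 0.226], [0.5737, 0.226]]
long rivets [0.4855 0.2403] [[0.4724, 0.2618], [0.4989, 0.2619], [0.4722, 0.2188], [0.4984, 0.2188]]
mid strip [0.5603 0.2413] [[0.5392, 0.2412], [0.5815, 0.2413]]
long strip [0.4856 0.2411] [[0.464, 0.2411], [0.5073, 0.2412]]
mid clips [0.561  0.2736] [[0.538, 0.2859], [0.5833, 0.2842], [0.5383, 0.2634], [0.5844, 0.261]]
mid clips lo [0.5601 0.2065] [[0.5374, 0.2197], [0.582, 0.2179], [0.5377, 0.1942], [0.5831, 0.1943]]
long clips up [0.4863 0.29  ] [[0.4642, 0.303], [0.5089, 0.3031], [0.4633, 0.2776], [0.5088, 0.2763]]
racked top ends [0.6346 0.2341] [[0.635, 0.1506], [0.6342, 0.3176]]
racked rivets [0.6226 0.2393] [[0.6228, 0.2609], [0.6224, 0.2177]]
frame bolts [0.4476 0.2408] [[0.4481, 0.3209], [0.4471, 0.1607]]
frame left edge [0.4376 0.2406] [[0.4388, 0.3317], [0.4363, 0.1494]]
my cover bead/bottom [0.5202 0.1988]
cover front end [0.5203 0.2014]
```

```bash
python3 - <<'E'
from h import *
print(rows([.5605,.2385,.24],down(-.4)))
E
```

```text
[ 0.5033  0.2034  0.5999 -0.0005  0.0008  0.0053]
```

Call:
carry_out([
  [0.15,0.06,0,0,0,0],
  [0.35,0.14,0,0,0,0],
  [0.503,0.203,0.1,0,0,0.005],
  [0.503,0.203,0.25,0,0,0.005],
  [0.503,0.203,0.42,0,0,0.005],
  [0.503,0.203,0.55,0,0,0.005],
  [0.503,0.203,0.6,0,0,0.005],
  [0.503,0.203,0.6,0,0,0.005],
  [0.503,0.203,0.6,0,0,0.005],
])

```text
time_s: 8.05
position: [0.5615, 0.2384, 0.2414]
tcp_rot: [[0.007, 1.0, 0.002], [1.0, -0.007, -0.001], [-0.001, 0.002, -1.0]]
force: [0.1, 0.3, -2.2]
opening: 0.11
```

```bash
python3 - <<'E'
from h import *
import pickle
st,im=snap();save(im,"w3c",(220,0,420,235),3);pickle.dump(st,open("w3.pkl","wb"));print(st["position"],st["tcp_rot"],st["force"])
save(bot.capture("scene"),"s2",(320,120,460,300),4)
print(rows([.5605,.2385,.185],down(-.4)))
E
```

```text
[0.5615 0.2384 0.2414] [[ 0.0068  1.      0.0021]
 [ 1.     -0.0068 -0.0007]
 [-0.0007  0.0021 -1.    ]] [ 0.0541  0.3016 -2.1845]
[ 0.0001 -0.0045  0.282   0.0013  0.0004  0.0003]
```

View pics/w3c.png

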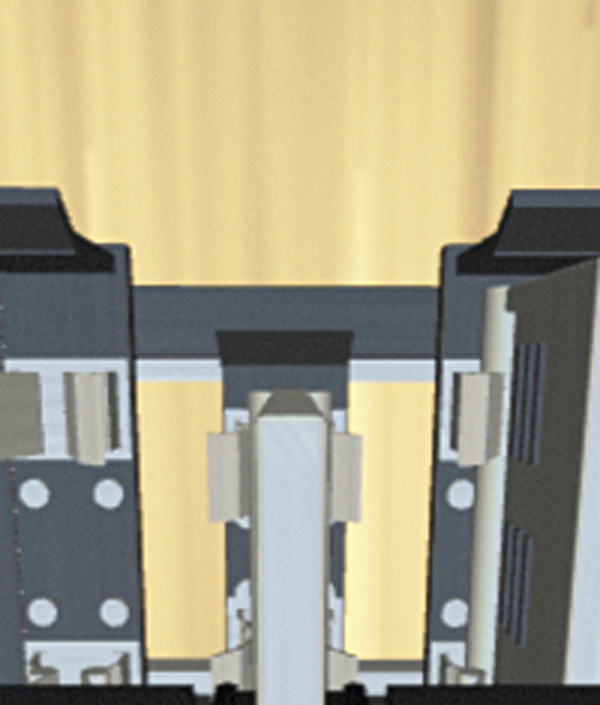

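View pics/s2.png

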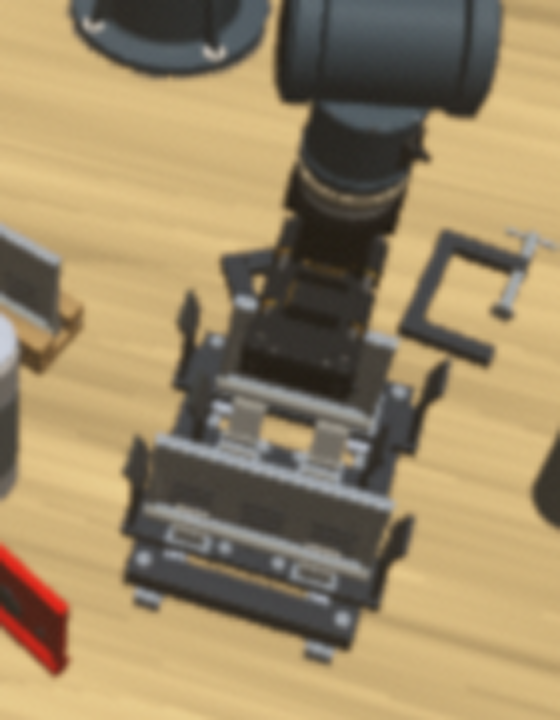

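Call:
carry_out([
  [0,-0.007,0.07,0.001,0,0],
  [0,-0.007,0.14,0.001,0,0],
  [0,-0.007,0.21,0.001,0,0],
  [0,-0.007,0.28,0.001,0,0],
  [0,-0.007,0.28,0.001,0,0],
])

```text
time_s: 8.78
position: [0.56, 0.2384, 0.1839]
tcp_rot: [[0.007, 1.0, -0.001], [1.0, -0.007, -0.001], [-0.001, -0.001, -1.0]]
force: [0.2, 0.8, -1.9]
opening: 0.113
```

Call:
carry_out([
  [0,0,0.03,0,0,0],
  [0,0,0.06,0,0,0],
  [0,0,0.09,0,0,0],
  [0,0,0.12,0,0,0],
  [0,0,0.15,0,0,0],
  [0,0,0.17,0,0,0],
  [0,0,0.175,0,0,0],
  [0,0,0.175,0,0,0],
])

```text
time_s: 9.78
position: [0.5602, 0.2382, 0.1504]
tcp_rot: [[0.007, 1.0, -0.0], [1.0, -0.007, -0.001], [-0.001, -0.0, -1.0]]
force: [-2.2, -1.2, 8.8]
opening: 0.113
```

```bash
python3 - <<'E'
from h import *
import pickle
st,im=snap();save(im,"w4c",(220,0,420,235),3);print(st["position"],st["force"],st["moment"])
save(bot.capture("scene"),"s3",(320,120,460,300),4)
E
```

```text
[0.5602 0.2382 0.1504] [-2.1923 -1.1968  8.7609] [-0.0862  0.476  -0.0218]
```

View pics/w4c.png

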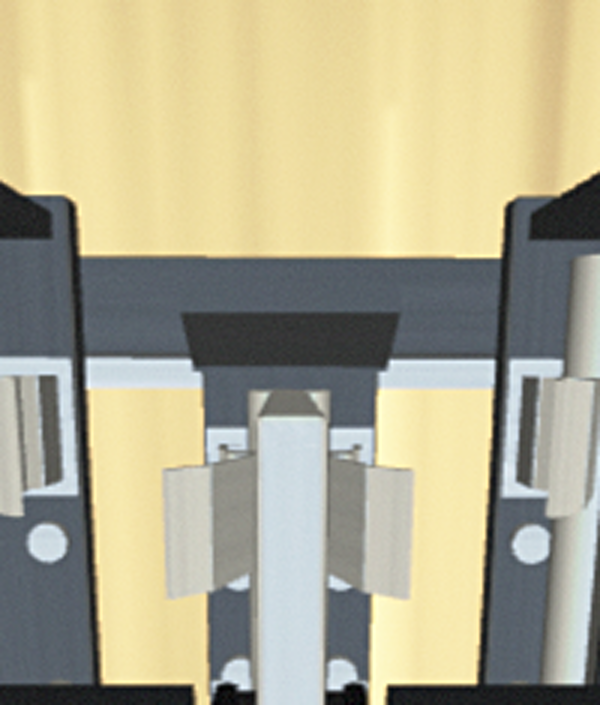

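View pics/s3.png

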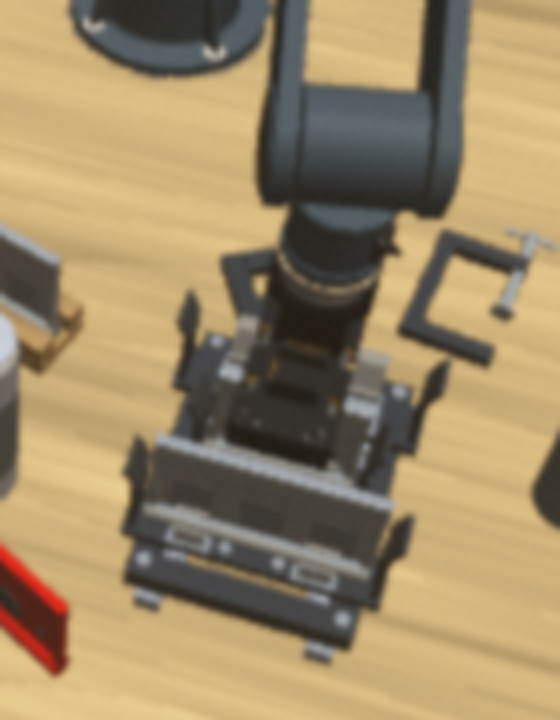

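Call:
carry_out([
  [0,0,0.012,0,0,0],
  [0,0,0.015,0,0,0],
  [0,0,0.015,0,0,0],
])

```text
time_s: 10.25
position: [0.5605, 0.2382, 0.1504]
tcp_rot: [[0.007, 1.0, 0.001], [1.0, -0.007, -0.001], [-0.001, 0.001, -1.0]]
force: [-5.1, -1.3, 15.5]
opening: 0.117
```

Call:
carry_out([
  [0,0,0,0,0,0],
  [0,0,0,0,0,0],
  [0,0,0,0,0,0],
  [0,0,0,0,0,0],
  [0,0,0,0,0,0],
  [0,0,0,0,0,0],
], jaw=0.2)

```text
time_s: 11.0
position: [0.5604, 0.2382, 0.1501]
tcp_rot: [[0.007, 1.0, 0.001], [1.0, -0.007, -0.001], [-0.001, 0.001, -1.0]]
force: [0.2, -0.2, 0.3]
opening: 0.589
```

Call:
carry_out([
  [0,0,-0.15,0,0,0],
  [0,0,-0.4,0,0,0],
  [0,0,-0.65,0,0,0],
  [0,0,-0.9,0,0,0],
  [-0.1,-0.1,-0.9,0,0,0],
  [-0.3,-0.2,-0.9,0,0,0],
], jaw=1)

```text
time_s: 11.75
position: [0.5197, 0.179, 0.3311]
tcp_rot: [[0.004, 1.0, 0.003], [1.0, -0.004, -0.001], [-0.001, 0.003, -1.0]]
force: [0.5, -0.4, 0.3]
opening: 0.993
```

```bash
python3 - <<'E'
from h import *
print(rows([.413,-.148,.30],down(-17.3)))
save(bot.capture("scene"),"s4",(320,120,460,300),4)
E
```

```text
[-1.637  -0.527   0.155   0.002   0.0001  0.1895]
```

View pics/s4.png

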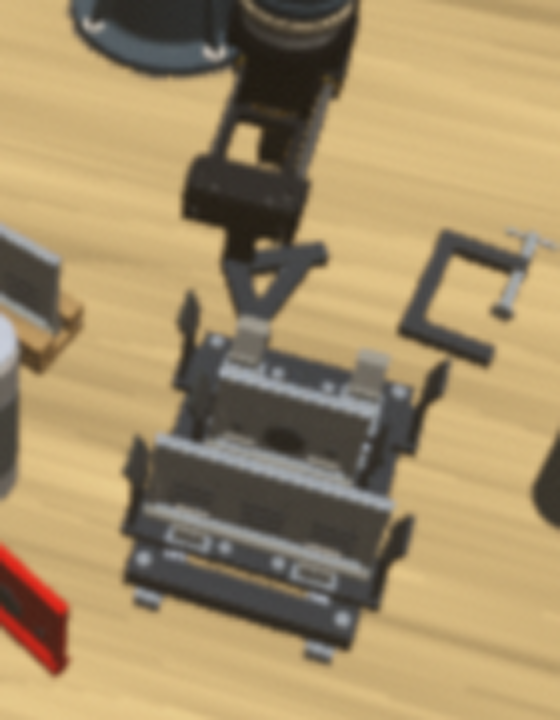

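The short cover stands in the middle bay with its top edge from (222,370) to (378,405) in the crop, and the clips are closed over the bead. Next is the long cover.

Call:
carry_out([
  [-0.8,-0.26,0.07,0,0,0.09],
  [-0.8,-0.26,0.07,0,0,0.09],
  [-0.95,-0.3,0.1,0,0,0.19],
  [-0.95,-0.3,0.1,0,0,0.19],
  [-0.95,-0.3,0.1,0,0,0.19],
])

```text
time_s: 12.42
position: [0.4543, -0.0165, 0.3116]
tcp_rot: [[0.303, 0.953, -0.004], [0.953, -0.303, -0.006], [-0.007, -0.002, -1.0]]
force: [0.2, -0.2, 0.5]
opening: 0.998
```

```bash
python3 - <<'E'
from h import *
a,b=[px2w("scene",*cr(*p,4,320,120),.167) for p in((222,370),(378,405))];print((a+b)/2,np.linalg.norm(a-b))
print(rows([.413,-.148,.30],down(-17.3)))
E
```

```text
[0.5568 0.2416 0.167 ] 0.11961272495285334
[-0.689   0.003   0.0625 -0.0011  0.0042 -0.004 ]
```

Call:
carry_out([
  [-0.69,0,0.06,0,0.004,-0.004],
  [-0.69,0,0.06,0,0.004,-0.004],
  [-0.69,0,0.06,0,0.004,-0.004],
  [-0.69,0,0.06,0,0.004,-0.004],
  [-0.69,0,0.06,0,0.004,-0.004],
])

```text
time_s: 13.05
position: [0.4129, -0.1465, 0.3006]
tcp_rot: [[0.296, 0.955, -0.001], [0.955, -0.296, 0.001], [0.001, -0.002, -1.0]]
force: [-0.3, 0.2, 0.4]
opening: 1.0
```

```bash
python3 - <<'E'
from h import *
import pickle
st,im=snap();save(im,"w5");pickle.dump(st,open("w5.pkl","wb"));print(st["position"])
save(im,"w5c",(260,0,380,235),3)
E
```

```text
[ 0.4129 -0.1465  0.3006]
```

View pics/w5.png

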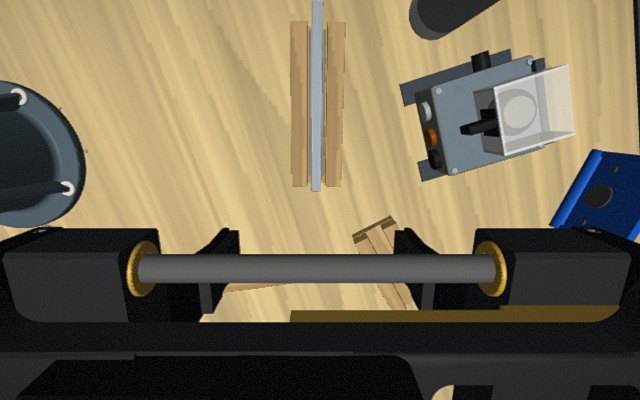

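View pics/w5c.png

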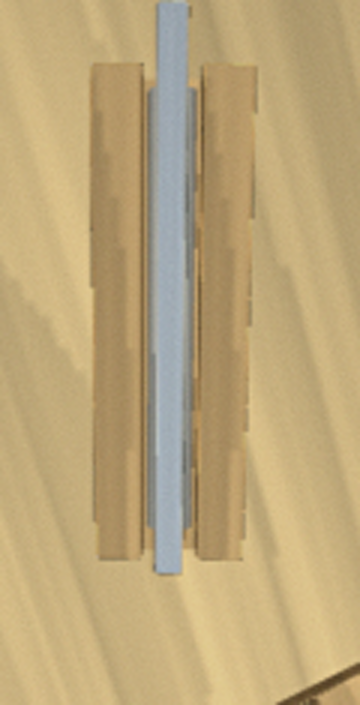

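```bash
python3 - <<'E'
from h import *
import pickle
st=pickle.load(open("w5.pkl","rb"))
f=lambda u,v,z:px2w("wrist",*cr(u,v,3,260,0),z,st)
a=f(169,573,.125);b=f(173,2.5,.125);d=b-a
c=(a+b)/2;yaw=np.degrees(np.arctan2(d[1],d[0]))-90
print(c,np.linalg.norm(d),yaw)
q=[f(*p,.038) for p in((92,64),(257,67),(99,559),(243,559))];print(sum(q)/4)
print(rows([c[0],c[1],.107],down(yaw)))
im=cv2.imread("pics/w5.png");save(im,"c6",(390,40,590,190),4)
E
```

```text
[ 0.4384 -0.0654  0.125 ] 0.17734440786539363 -17.580354605392102
[ 0.4382 -0.0688  0.038 ]
[ 0.4243  0.0045  0.9681 -0.0011 -0.0002  0.0046]
```

View pics/c6.png

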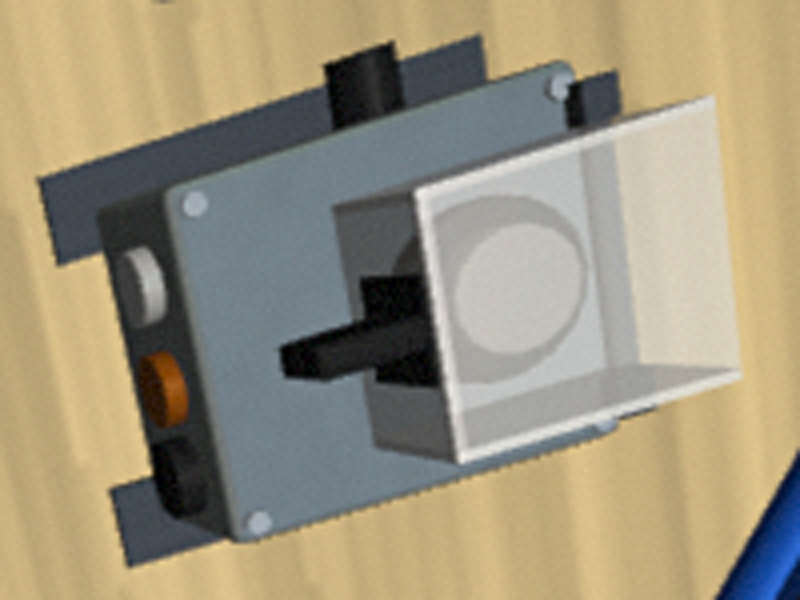

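Call:
carry_out([
  [0.424,0.0045,0.3,0,0,0.005],
  [0.424,0.0045,0.4,0,0,0.005],
  [0.424,0.0045,0.8,0,0,0.005],
  [0.424,0.0045,0.966,0,0,0.005],
  [0.424,0.0045,0.966,0,0,0.005],
  [0.424,0.0045,0.966,0,0,0.005],
])

```text
time_s: 13.85
position: [0.4396, -0.0652, 0.1087]
tcp_rot: [[0.301, 0.953, 0.001], [0.953, -0.301, 0.0], [0.0, 0.001, -1.0]]
force: [-0.0, 1.1, 0.6]
opening: 1.002
```

Call:
carry_out([
  [0,0,0,0,0,0],
  [0,0,0,0,0,0],
  [0,0,0,0,0,0],
  [0,0,0,0,0,0],
  [0,0,0,0,0,0],
  [0,0,0,0,0,0],
  [0,0,0,0,0,0],
  [0,0,0,0,0,0],
  [0,0,0,0,0,0],
  [0,0,0,0,0,0],
  [0,0,0,0,0,0],
  [0,0,0,0,0,0],
], jaw=-1)

```text
time_s: 15.35
position: [0.4395, -0.0651, 0.1086]
tcp_rot: [[0.301, 0.953, 0.0], [0.953, -0.301, 0.0], [0.0, 0.0, -1.0]]
force: [-0.9, -0.3, -0.7]
opening: 0.116
```

```bash
python3 - <<'E'
from h import *
import pickle
st=pickle.load(open("w5.pkl","rb"))
f=lambda u,v,z:px2w("wrist",*cr(u,v,4,390,40),z,st)
for n,p,z in(("b1",(195,205),.072),("b2",(258,523),.072),("b3",(559,87),.072),("b4",(605,425),.072),("btn",(520,287),.092),("tabtip",(283,352),.113),("tabback",(437,330),.113),("gf1",(418,188),.115),("gf2",(460,462),.115)): print(n,f(*p,z))
s=bot.read_state();print(s["opening"],s["position"])
print(rows([.46,.0,.34],down(-.4)))
E
```

```text
b1 [ 0.5751 -0.0915  0.072 ]
b2 [ 0.5752 -0.1868  0.072 ]
b3 [ 0.6778 -0.0908  0.072 ]
b4 [ 0.679  -0.1882  0.072 ]
btn [ 0.648  -0.1379  0.092 ]
tabtip [ 0.5741 -0.1326  0.113 ]
tabback [ 0.6132 -0.1389  0.113 ]
gf1 [ 0.6128 -0.1028  0.115 ]
gf2 [ 0.6128 -0.1741  0.115 ]
0.11609938688479242 [ 0.4395 -0.0651  0.1086]
[ 0.3418 -0.0001 -1.1569  0.0002 -0.0002 -0.1905]
```

Call:
carry_out([
  [0,0,-0.1,0,0,0],
  [0,0,-0.3,0,0,0],
  [0,0,-0.5,0,0,0],
  [0.05,0,-0.7,0,0,-0.04],
  [0.15,0,-0.85,0,0,-0.1],
  [0.3,0,-0.95,0,0,-0.15],
  [0.45,-0.01,-1.0,0,0,-0.19],
  [0.6,-0.05,-1.0,0,0,-0.19],
  [0.72,-0.08,-1.0,0,0,-0.19],
  [0.8,-0.1,-1.0,0,0,-0.19],
  [0.8,-0.1,-1.0,0,0,-0.19],
])

```text
time_s: 16.73
position: [0.4681, 0.094, 0.3082]
tcp_rot: [[0.006, 1.0, -0.001], [1.0, -0.006, -0.0], [-0.0, -0.001, -1.0]]
force: [0.1, -0.4, -3.5]
opening: 0.114
```

```bash
python3 - <<'E'
from h import *
import pickle
st,im=snap();save(im,"w6");print(st["position"])
print(rows([.4857,.2405,.245],down(-.4)))
E
```

```text
[0.4681 0.094  0.3082]
[ 0.7366  0.0824  0.3159 -0.0004  0.0003  0.0002]
```

View pics/w6.png

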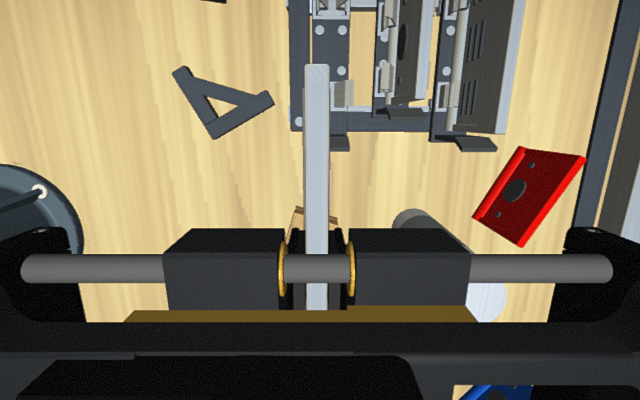

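```bash
python3 - <<'E'
from h import *
im=cv2.imread("pics/w6.png");save(im,"c7",(270,0,520,160),3)
st=bot.read_state()
for r in(64,65,66): print(px2w("wrist",317,r,.3246,st)-st["position"])
E
```

```text
[0.0011 0.0891 0.0163]
[0.0011 0.0887 0.0163]
[0.001  0.0884 0.0163]
```

View pics/c7.png

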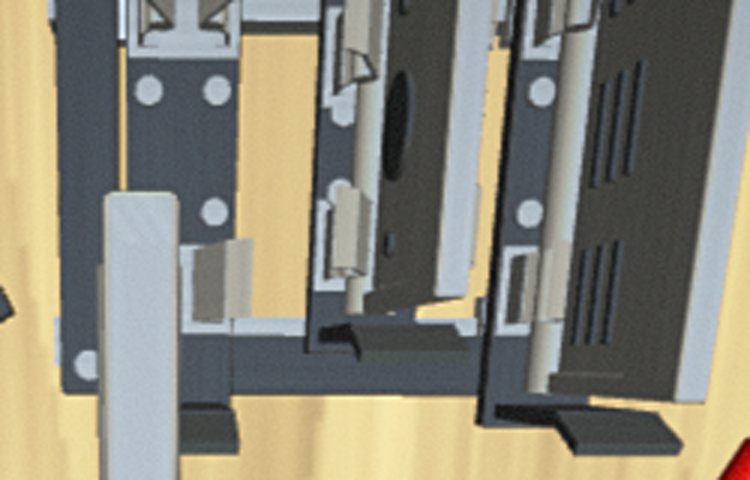

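Call:
carry_out([
  [0.15,0.02,0,0,0,0],
  [0.33,0.04,0,0,0,0],
  [0.5,0.06,0,0,0,0],
  [0.65,0.08,0,0,0,0],
  [0.738,0.082,0.05,0,0,0],
  [0.738,0.082,0.18,0,0,0],
  [0.738,0.082,0.3,0,0,0],
  [0.738,0.082,0.316,0,0,0],
  [0.738,0.082,0.316,0,0,0],
])

```text
time_s: 17.9
position: [0.4859, 0.2402, 0.2449]
tcp_rot: [[0.008, 1.0, -0.001], [1.0, -0.008, -0.001], [-0.001, -0.001, -1.0]]
force: [0.5, -0.6, -3.9]
opening: 0.116
```

```bash
python3 - <<'E'
from h import *
st,im=snap();save(im,"w7c",(220,0,420,235),3);print(st["position"],st["tcp_rot"],st["force"])
print(rows([.4857,.2408,.185],down(-.4)))
E
```

```text
[0.4859 0.2402 0.2449] [[ 0.0076  1.     -0.0008]
 [ 1.     -0.0076 -0.0009]
 [-0.0009 -0.0008 -1.    ]] [ 0.4903 -0.6022 -3.9011]
[ 0.0019 -0.0034  0.3029  0.0004  0.0003 -0.0002]
```

View pics/w7c.png

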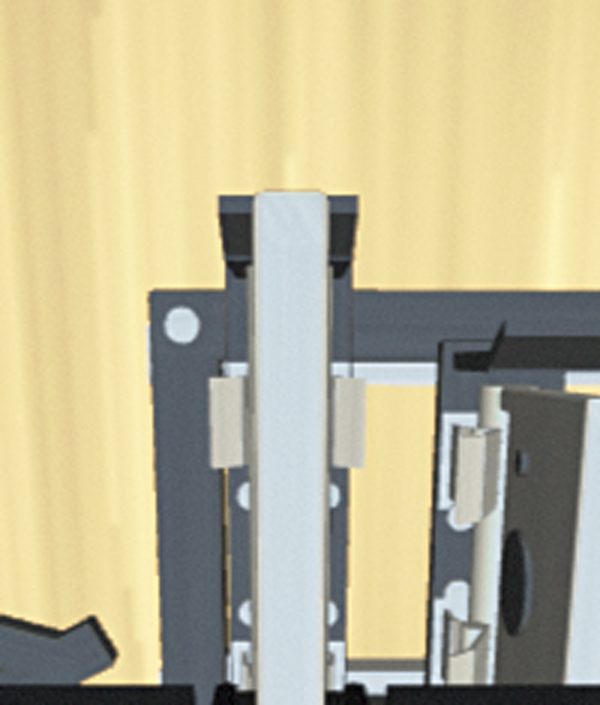

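Call:
carry_out([
  [0.003,-0.005,0.07,0,0,0],
  [0.003,-0.005,0.15,0,0,0],
  [0.003,-0.005,0.23,0,0,0],
  [0.003,-0.005,0.3,0,0,0],
  [0.003,-0.005,0.3,0,0,0],
])

```text
time_s: 18.58
position: [0.4852, 0.2409, 0.1847]
tcp_rot: [[0.007, 1.0, -0.0], [1.0, -0.007, -0.001], [-0.001, -0.0, -1.0]]
force: [-0.2, 0.5, -2.5]
opening: 0.112
```

Call:
carry_out([
  [0,0,0.03,0,0,0],
  [0,0,0.06,0,0,0],
  [0,0,0.09,0,0,0],
  [0,0,0.12,0,0,0],
  [0,0,0.15,0,0,0],
  [0,0,0.17,0,0,0],
  [0,0,0.182,0,0,0],
  [0,0,0.19,0,0,0],
  [0,0,0.19,0,0,0],
])

```text
time_s: 19.7
position: [0.4858, 0.2407, 0.1505]
tcp_rot: [[0.007, 1.0, 0.002], [1.0, -0.007, -0.001], [-0.001, 0.002, -1.0]]
force: [-5.8, -2.8, 24.7]
opening: 0.116
```

```bash
python3 - <<'E'
from h import *
st,im=snap();save(im,"w8c",(220,0,420,235),3);print(st["position"],st["force"])
E
```

```text
[0.4858 0.2407 0.1505] [-5.7898 -2.7645 24.674 ]
```

View pics/w8c.png

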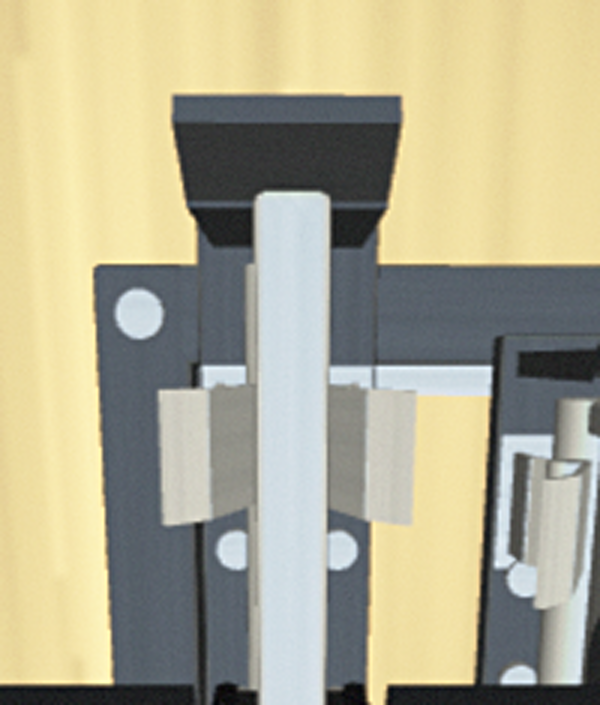

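Call:
carry_out([
  [0,0,-0.01,0,0,0],
  [0,0,-0.01,0,0,0],
  [0,0,-0.01,0,0,0],
  [0,0,-0.01,0,0,0],
  [0,0,-0.01,0,0,0],
  [0,0,-0.01,0,0,0],
], jaw=0)

```text
time_s: 20.5
position: [0.4857, 0.2407, 0.1523]
tcp_rot: [[0.007, 1.0, 0.001], [1.0, -0.007, -0.001], [-0.001, 0.001, -1.0]]
force: [-1.2, -0.3, -0.7]
opening: 0.495
```

Call:
carry_out([
  [0,0,-0.15,0,0,0],
  [0,0,-0.4,0,0,0],
  [0,0,-0.65,0,0,0],
  [0,0,-0.9,0,0,0],
  [-0.2,0.1,-0.9,0,0,0],
  [-0.5,0.2,-0.9,0,0,0],
  [-0.8,0.2,-0.9,0,0,0],
  [-0.8,0.2,-0.9,0,0,0],
])

```text
time_s: 21.5
position: [0.5246, 0.0768, 0.3323]
tcp_rot: [[0.013, 1.0, 0.001], [1.0, -0.013, -0.002], [-0.002, 0.001, -1.0]]
force: [-0.5, 0.6, 0.1]
opening: 0.498
```

```bash
python3 - <<'E'
from h import *
import pickle
st,im=snap();save(im,"w9");pickle.dump(st,open("w9.pkl","wb"));print(st["position"],st["tcp_rot"])
save(bot.capture("scene"),"s5",(320,120,460,300),4)
E
```

```text
[0.5246 0.0768 0.3323] [[ 0.0133  0.9999  0.0009]
 [ 0.9999 -0.0133 -0.002 ]
 [-0.002   0.001  -1.    ]]
```

View pics/s5.png

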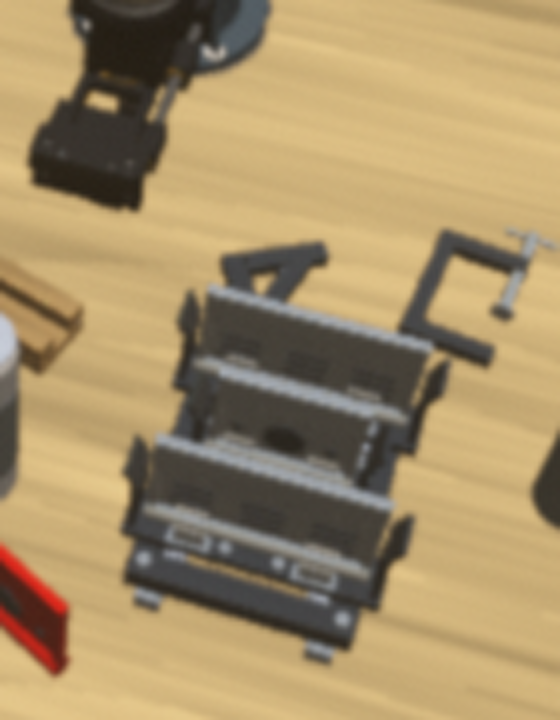

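View pics/w9.png

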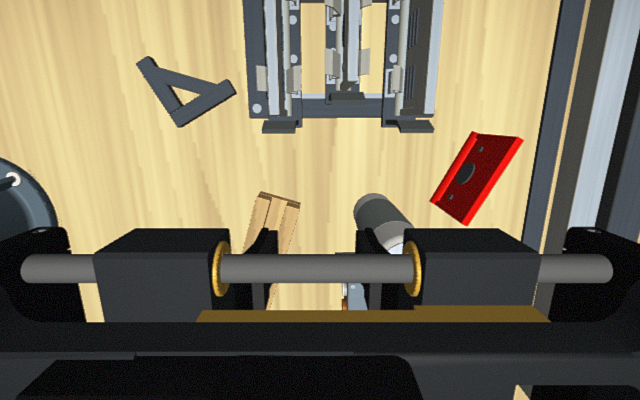

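```bash
python3 - <<'E'
from h import *
for n,(p,q) in dict(long=((210,290),(430,350)),short=((218,368),(381,410)),racked=((160,437),(391,504))).items():
    a,b=[px2w("scene",*cr(*r,4,320,120),.167) for r in(p,q)];print(n,(a+b)/2,np.linalg.norm(a-b))
print(rows([.68,-.139,.32],down(89)))
E
```

```text
long [0.4889 0.2417 0.167 ] 0.17583308475962953
short [0.5582 0.2415 0.167 ] 0.12583215884586077
racked [0.6348 0.24   0.167 ] 0.17364866233185183
[-1.0892  0.7887  0.0627  0.0003  0.0006 -0.9946]
```

Call:
carry_out([
  [-0.3,0.2,0,0,0,-0.12],
  [-0.45,0.35,0,0,0,-0.24],
  [-0.6,0.5,0,0,0,-0.36],
  [-0.8,0.65,0,0,0,-0.48],
  [-0.95,0.75,0,0,0,-0.6],
  [-1.0,0.79,0.05,0,0,-0.72],
  [-1.0,0.79,0.05,0,0,-0.84],
  [-1.0,0.79,0.05,0,0,-0.95],
  [-1.0,0.79,0.05,0,0,-0.995],
  [-1.0,0.79,0.05,0,0,-0.995],
])

```text
time_s: 22.85
position: [0.6808, -0.1189, 0.3222]
tcp_rot: [[-1.0, 0.015, 0.001], [0.015, 1.0, 0.0], [-0.001, 0.0, -1.0]]
force: [0.7, -0.1, -0.1]
opening: 0.5
```

```bash
python3 - <<'E'
from h import *
import pickle
st,im=snap();save(im,"w10");pickle.dump(st,open("w10.pkl","wb"));print(st["position"],st["tcp_rot"])
E
```

```text
[ 0.6808 -0.1189  0.3222] [[-0.9999  0.0151  0.0005]
 [ 0.0151  0.9999  0.0005]
 [-0.0005  0.0005 -1.    ]]
```

View pics/w10.png

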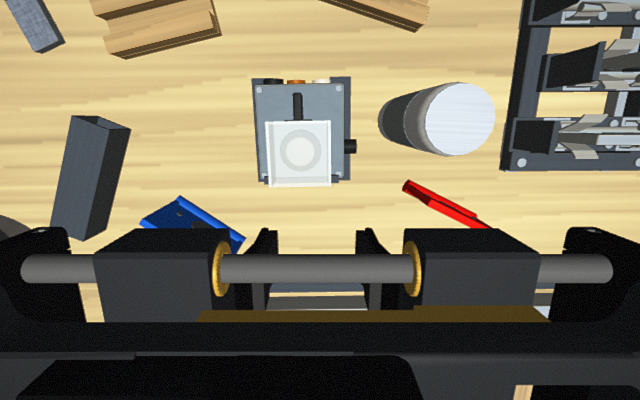

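```bash
python3 - <<'E'
from h import *
im=cv2.imread("pics/w10.png");save(im,"c10",(240,65,365,200),5)
import pickle
st=pickle.load(open("w10.pkl","rb"))
for p in((455,119),(414,119),(495,119)): print(px2w("wrist",*p,.2,st))
E
```

```text
[ 0.6132 -0.0034  0.2   ]
[ 0.6127 -0.0373  0.2   ]
[0.6137 0.0297 0.2   ]
```

View pics/c10.png

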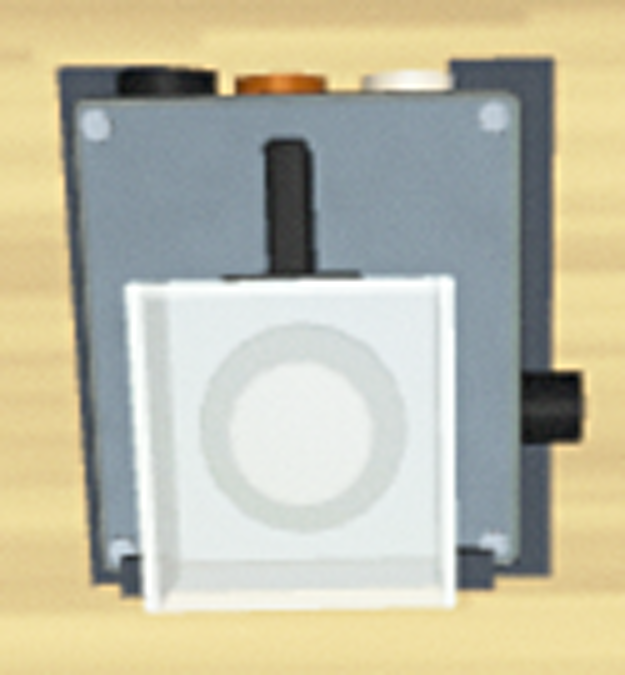

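```bash
cat >> h.py <<'E'
def tilt(yaw,al): # yaw 90 pose, body leaning toward -x by al deg
    a=np.radians(al);return Ro.from_euler('y',-al,degrees=True).as_matrix()@down(yaw)
E
python3 - <<'E'
from h import *
import pickle
st=pickle.load(open("w10.pkl","rb"))
f=lambda u,v,z:px2w("wrist",*cr(u,v,5,240,65),z,st)
for n,p,z in(("b1",(95,126),.072),("b2",(494,116),.072),("b3",(122,552),.072),("b4",(494,547),.072),("btn",(302,447),.092),("tabtip",(286,141),.113),("tabback",(291,274),.113),("g1",(127,284),.115),("g2",(455,278),.115),("g3",(148,610),.115),("g4",(455,607),.115)): print(n,f(*p,z))
T=tilt(90,35);print(T)
for p in([.575,-.139,.19],[.588,-.139,.104]): print(rows(p,T))
E
```

```text
b1 [ 0.5764 -0.187   0.072 ]
b2 [ 0.5756 -0.0911  0.072 ]
b3 [ 0.68   -0.1865  0.072 ]
b4 [ 0.6801 -0.0907  0.072 ]
btn [ 0.6517 -0.1383  0.092 ]
tabtip [ 0.5838 -0.1388  0.113 ]
tabback [ 0.6115 -0.1385  0.113 ]
g1 [ 0.6131 -0.1744  0.115 ]
g2 [ 0.6129 -0.1025  0.115 ]
g3 [ 0.6862 -0.1737  0.115 ]
g4 [ 0.6865 -0.1027  0.115 ]
[[-0.8192  0.      0.5736]
 [ 0.      1.      0.    ]
 [-0.5736  0.     -0.8192]]
[ 0.5272 -0.1078  0.6612 -0.0029 -0.3885 -0.0098]
[ 0.4625 -0.1069  1.0912 -0.0029 -0.3885 -0.0098]
```

Call:
carry_out([
  [0.25,-0.05,0.1,0,-0.1,-0.01],
  [0.5,-0.108,0.3,0,-0.2,-0.01],
  [0.53,-0.108,0.45,-0.003,-0.3,-0.01],
  [0.53,-0.108,0.6,-0.003,-0.388,-0.01],
  [0.53,-0.108,0.66,-0.003,-0.388,-0.01],
  [0.53,-0.108,0.66,-0.003,-0.388,-0.01],
  [0.53,-0.108,0.66,-0.003,-0.388,-0.01],
])

```text
time_s: 23.78
position: [0.587, -0.1346, 0.2071]
tcp_rot: [[-0.837, 0.008, 0.547], [0.004, 1.0, -0.009], [-0.547, -0.005, -0.837]]
force: [-0.3, -0.5, -0.4]
opening: 0.503
```

```bash
python3 - <<'E'
from h import *
T=tilt(90,35);st,im=snap();print(st["joint_positions"])
for p in([.590,-.1387,.104],): print(rows(p,T,st))
save(im,"w11");save(bot.capture("side"),"sd1");save(bot.capture("scene"),"s6",(180,100,400,280),3)
E
```

```text
[ -31.3438   24.774   111.2473   48.8481   21.5943 -163.5218]
[ 0.2692 -0.0178  0.4403 -0.0055 -0.0206 -0.0022]
```

View pics/w11.png

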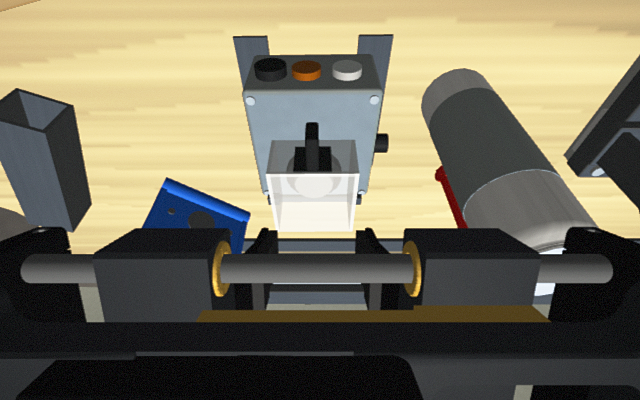

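View pics/s6.png

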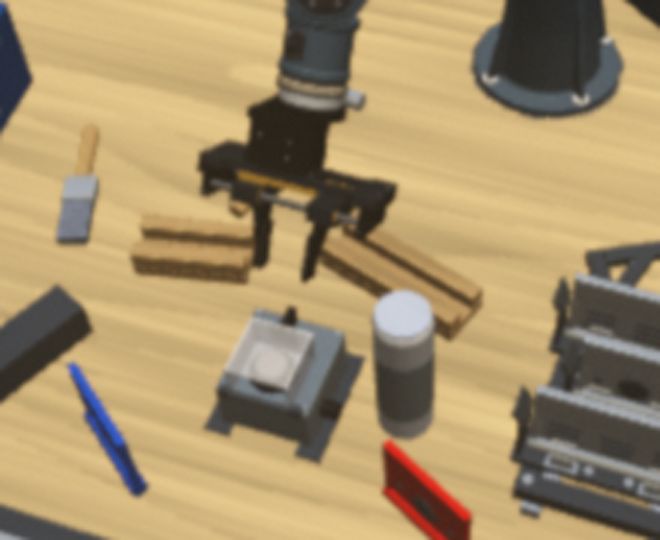

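Call:
carry_out([
  [0,0,-0.1,0,0,0.1],
  [0,0,-0.2,0,0,0.2],
  [0,0,-0.2,0,0,0.3],
  [0,0,-0.2,0,0,0.4],
  [0,0,-0.2,0,0,0.5],
  [0,0,-0.2,0,0,0.6],
  [0,0,-0.2,0,0,0.7],
  [0,0,-0.2,0,0,0.8],
  [0,0,-0.2,0,0,0.9],
  [0,0,-0.2,0,0,1.0],
  [0,0,-0.2,0,0,1.0],
])

```text
time_s: 25.3
position: [0.5656, -0.1346, 0.2417]
tcp_rot: [[0.006, 0.836, 0.549], [1.0, -0.001, -0.01], [-0.007, 0.549, -0.836]]
force: [0.1, -0.0, 0.2]
opening: 0.499
```

```bash
python3 - <<'E'
from h import *
st=bot.read_state();print(st["joint_positions"],st["tcp_rot"]);T=tilt(-90,35)
print(rows([.565,-.1387,.2],T,st))
E
```

```text
[-32.867   19.773  112.0628  42.8439  25.1936 -68.2235] [[ 0.0065  0.8361  0.5485]
 [ 1.     -0.0014 -0.0098]
 [-0.0074  0.5485 -0.8361]]
[-0.019  -0.1172  0.173  -0.0102  0.02    0.9991]
```

Call:
carry_out([
  [0,0,0,0,0,0.1],
  [0,0,0,0,0,0.2],
  [0,0,0,0,0,0.3],
  [0,0,0,0,0,0.4],
  [0,0,0,0,0,0.5],
  [0,0,0,0,0,0.6],
  [0,0,0,0,0,0.7],
  [0,0,0,0,0,0.8],
  [0,0,0,0,0,0.9],
  [-0.02,-0.1,0,-0.01,0.02,0.999],
  [-0.02,-0.117,0.15,-0.01,0.02,0.999],
  [-0.02,-0.117,0.173,-0.01,0.02,0.999],
  [-0.02,-0.117,0.173,-0.01,0.02,0.999],
])

```text
time_s: 26.92
position: [0.5654, -0.1388, 0.2003]
tcp_rot: [[0.819, 0.002, 0.574], [0.002, -1.0, 0.001], [0.574, 0.001, -0.819]]
force: [-0.4, 0.5, 0.1]
opening: 0.502
```

```bash
python3 - <<'E'
from h import *
T=tilt(-90,35);st,im=snap();print(st["joint_positions"])
print(rows([.590,-.1387,.104],T,st))
print(rows([.572,-.1387,.13],T,st))
save(im,"w12")
E
```

```text
[-34.2706  24.6873 115.3467  63.2484  21.2392  -0.8922]
[-0.1756 -0.0008  0.4649 -0.0004 -0.0001  0.0014]
[-0.1748 -0.0009  0.3068 -0.0004 -0.0001  0.0014]
```

View pics/w12.png

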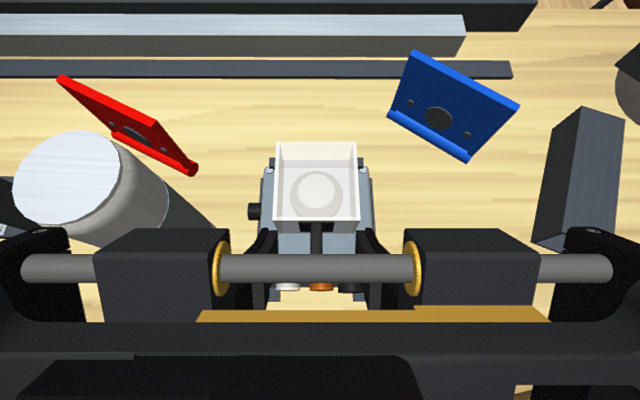

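Call:
carry_out([
  [-0.1,0,0.1,0,0,0],
  [-0.175,0,0.2,0,0,0],
  [-0.175,0,0.31,0,0,0],
  [-0.175,0,0.4,0,0,0],
  [-0.175,0,0.465,0,0,0],
  [-0.175,0,0.465,0,0,0],
  [-0.175,0,0.465,0,0,0],
])

```text
time_s: 27.85
position: [0.5903, -0.139, 0.1054]
tcp_rot: [[0.818, 0.002, 0.575], [0.003, -1.0, -0.0], [0.575, 0.002, -0.818]]
force: [-0.6, 0.6, 0.5]
opening: 0.5
```

Call:
carry_out([
  [0,0,0,0,0,0],
  [0,0,0,0,0,0],
  [0,0,0,0,0,0],
  [0,0,0,0,0,0],
  [0,0,0,0,0,0],
  [0,0,0,0,0,0],
], jaw=-1)

```text
time_s: 28.6
position: [0.5903, -0.1387, 0.1054]
tcp_rot: [[0.818, 0.003, 0.575], [0.003, -1.0, 0.0], [0.575, 0.001, -0.818]]
force: [-0.4, 1.4, 2.3]
opening: 0.113
```

```bash
python3 - <<'E'
from h import *
T=tilt(-90,35);st,im=snap();print(st["joint_positions"],st["opening"],st["position"])
save(im,"w13")
h=np.array([.6865,st["position"][1],.070]);v=st["position"]-h
for th in(0,.2,.4,.6,.8,1,1.2,1.4,1.5,1.6):
    p=h+Ro.from_euler('y',th).apply(v); print(th,p,rows(p,T,st))
E
```

```text
[-32.4242  37.5043 115.5767 101.4121  18.3626 -39.6536] 0.11272138161140048 [ 0.5903 -0.1387  0.1054]
0 [ 0.5903 -0.1387  0.1054] [ 0.      0.      0.     -0.0003 -0.0012  0.0021]
0.2 [ 0.5992 -0.1387  0.1238] [ 0.0896  0.0003 -0.0496 -0.0003 -0.0012  0.0021]
0.4 [ 0.6117 -0.1387  0.1401] [ 0.1872  0.0006 -0.0803 -0.0003 -0.0012  0.0021]
0.6 [ 0.6271 -0.1387  0.1536] [ 0.289   0.0009 -0.0911 -0.0003 -0.0012  0.0021]
0.8 [ 0.6449 -0.1387  0.1637] [ 0.3909  0.0012 -0.0814 -0.0003 -0.0012  0.0021]
1 [ 0.6643 -0.1387  0.1701] [ 0.4889  0.0016 -0.0517 -0.0003 -0.0012  0.0021]
1.2 [ 0.6846 -0.1387  0.1725] [ 0.579   0.0019 -0.0031 -0.0003 -0.0012  0.0021]
1.4 [ 0.705  -0.1387  0.1708] [ 0.6576  0.0022  0.0625 -0.0003 -0.0012  0.0021]
1.5 [ 0.715  -0.1387  0.1685] [ 0.6916  0.0023  0.1008 -0.0003 -0.0012  0.0021]
1.6 [ 0.7247 -0.1387  0.1652] [ 0.7217  0.0024  0.1423 -0.0003 -0.0012  0.0021]
```

View pics/w13.png

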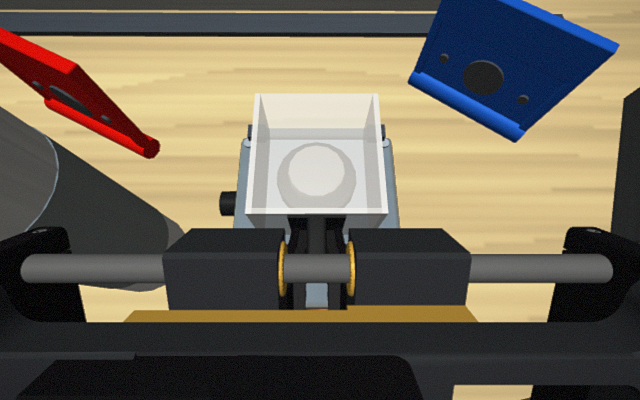

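Call:
carry_out([
  [0.045,0,-0.027,0,0,0],
  [0.09,0,-0.05,0,0,0],
  [0.138,0,-0.067,0,0,0],
  [0.187,0.001,-0.08,0,0,0],
  [0.238,0.001,-0.088,0,0,0],
  [0.289,0.001,-0.091,0,0,0],
  [0.34,0.001,-0.089,0,0,0],
  [0.39,0.001,-0.081,0,0,0],
  [0.44,0.001,-0.068,0,0,0],
  [0.489,0.001,-0.052,0,0,0],
  [0.535,0.002,-0.03,0,0,0],
  [0.579,0.002,-0.003,0,0,0],
  [0.62,0.002,0.028,0,0,0],
  [0.658,0.002,0.062,0,0,0],
  [0.658,0.002,0.062,0,0,0],
  [0.658,0.002,0.062,0,0,0],
])

```text
time_s: 30.65
position: [0.704, -0.1382, 0.1697]
tcp_rot: [[0.819, 0.003, 0.573], [0.003, -1.0, 0.002], [0.573, 0.0, -0.819]]
force: [-0.6, -0.6, -5.1]
opening: 0.11
```

```bash
python3 - <<'E'
from h import *
st,im=snap();print(st["joint_positions"],st["opening"],st["position"],st["force"])
save(im,"w14");save(bot.capture("scene"),"s7",(180,100,400,280),3)
E
```

```text
[-25.8925  35.0869  97.9966  45.5711  20.6395  24.471 ] 0.1100764658374234 [ 0.704  -0.1382  0.1697] [-0.6281 -0.6116 -5.0888]
```

View pics/w14.png

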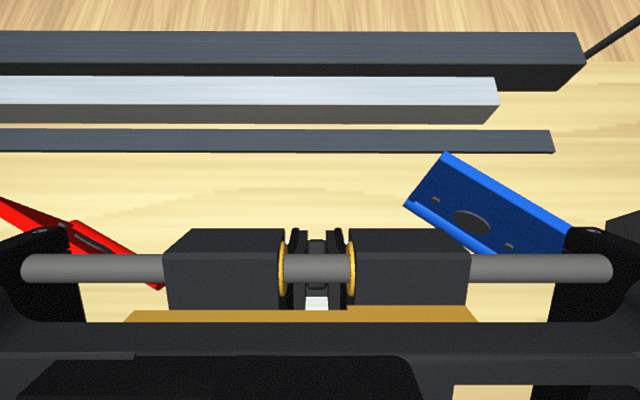

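View pics/s7.png

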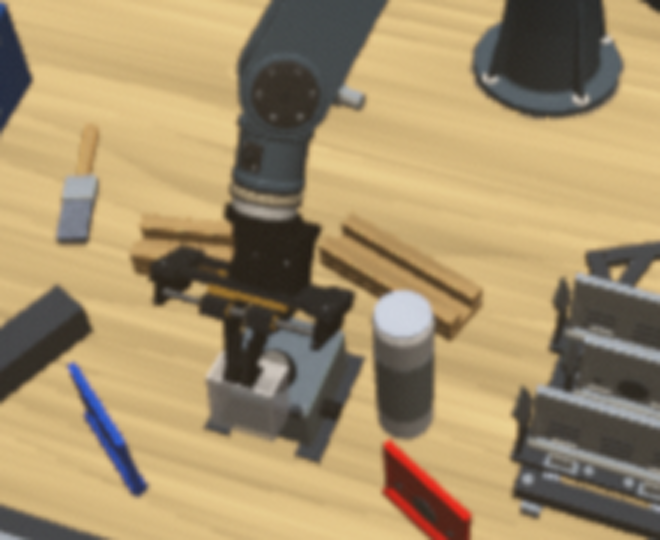

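Call:
carry_out([
  [0,0,0,0,0,0],
  [0,0,0,0,0,0],
  [0,0,0,0,0,0],
  [0,0,0,0,0,0],
  [0,0,-0.15,0,0,0],
  [0,0,-0.3,0,0,0],
  [0,0,-0.45,0,0,0],
  [0,0,-0.5,0,0,0],
], jaw=-0.3)

```text
time_s: 31.75
position: [0.6466, -0.1386, 0.2535]
tcp_rot: [[0.818, 0.003, 0.575], [0.003, -1.0, 0.0], [0.575, 0.002, -0.818]]
force: [0.2, 0.3, -0.0]
opening: 0.345
```

```bash
python3 - <<'E'
from h import *
st,im=snap();print(st["joint_positions"],st["opening"],st["position"],st["force"])
save(im,"w15");save(bot.capture("scene"),"s8",(180,100,400,280),3)
print(rows([.6,-.1387,.25],tilt(-90,15),st),rows([.6,-.1387,.25],tilt(-90,0),st))
E
```

```text
[-28.8461  24.0785 102.0586  37.3614  27.238   31.3799] 0.34502099346047865 [ 0.6466 -0.1386  0.2535] [ 0.1734  0.2645 -0.0142]
[-0.2006 -0.0001 -0.1194  0.0002 -0.2234  0.0021] [-0.2006 -0.0001 -0.1194  0.0004 -0.39    0.0021]
```

View pics/w15.png

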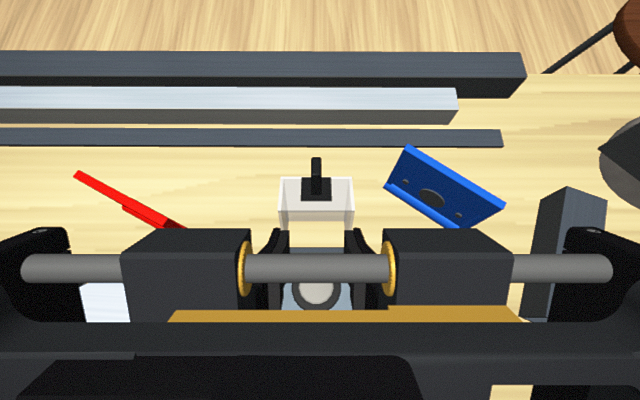

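View pics/s8.png

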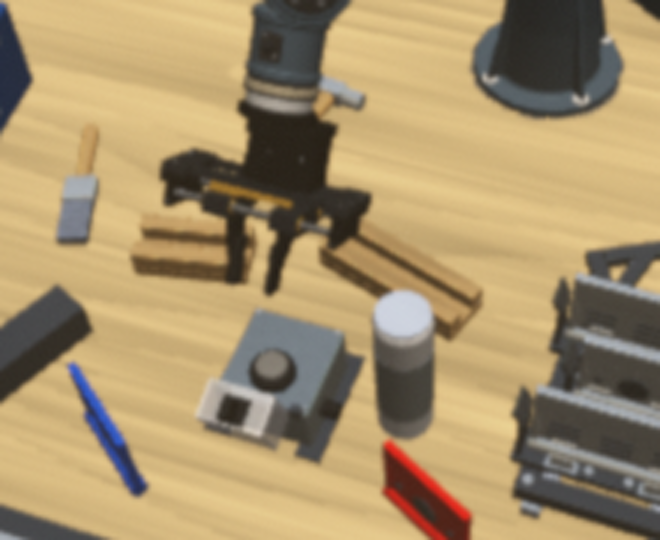

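```bash
python3 - <<'E'
from h import *
st=bot.read_state()
print(rows([.650,-.146,.20],tilt(-90,15),st))
E
```

```text
[-0.1387  0.0367  0.2252 -0.0001 -0.223   0.002 ]
```

Call:
carry_out([
  [-0.05,0.02,0,0,-0.08,0],
  [-0.1,0.036,0.05,0,-0.15,0],
  [-0.139,0.036,0.1,0,-0.223,0.002],
  [-0.139,0.036,0.2,0,-0.223,0.002],
  [-0.139,0.036,0.225,0,-0.223,0.002],
  [-0.139,0.036,0.225,0,-0.223,0.002],
  [-0.139,0.036,0.225,0,-0.223,0.002],
], jaw=-1)

```text
time_s: 32.72
position: [0.6495, -0.1458, 0.2001]
tcp_rot: [[0.966, -0.0, 0.259], [-0.0, -1.0, 0.0], [0.259, -0.0, -0.966]]
force: [-0.3, 0.1, -0.7]
opening: 0.005
```

```bash
python3 - <<'E'
from h import *
st,im=snap();print(st["joint_positions"],st["opening"],st["position"],st["force"])
save(im,"w16");save(bot.capture("scene"),"s9",(180,100,400,280),3)
for z in(.118,.112,.106): print(rows([.650,-.146,z],tilt(-90,15),st))
E
```

```text
[-25.0057  31.3626  89.631    8.822   45.6928  59.5715] 0.005295654117724964 [ 0.6495 -0.1458  0.2001] [-0.3091  0.0801 -0.7098]
[-0.104   0.0012  0.3971 -0.0002 -0.0001 -0.0001]
[-0.1118  0.0012  0.426  -0.0002 -0.0001 -0.0001]
[-0.1195  0.0012  0.455  -0.0002 -0.0001 -0.0001]
```

View pics/s9.png

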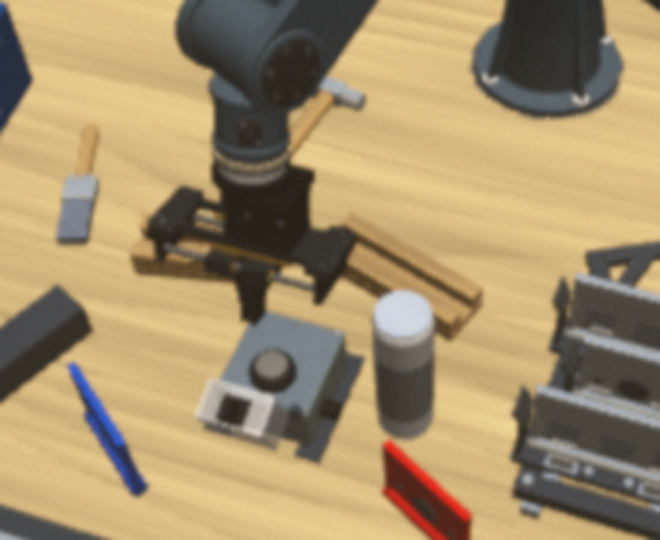

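View pics/w16.png

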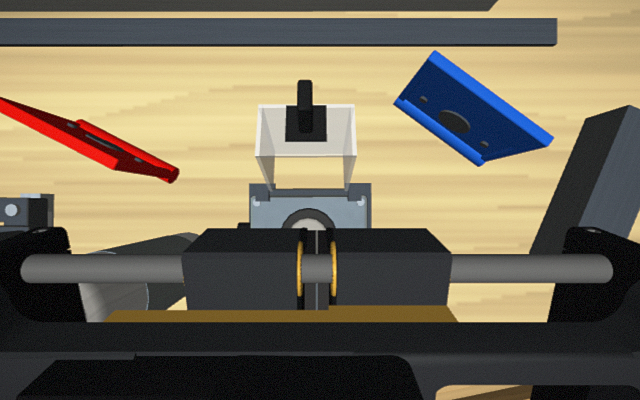

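Call:
carry_out([
  [-0.04,0,0.15,0,0,0],
  [-0.08,0,0.3,0,0,0],
  [-0.104,0,0.397,0,0,0],
  [-0.104,0,0.397,0,0,0],
  [-0.104,0,0.397,0,0,0],
])

```text
time_s: 33.45
position: [0.651, -0.1464, 0.1198]
tcp_rot: [[0.965, -0.0, 0.262], [-0.0, -1.0, -0.001], [0.262, 0.001, -0.965]]
force: [0.7, 0.8, -0.4]
opening: 0.003
```

Call:
carry_out([
  [-0.01,0,0.039,0,0,0],
  [-0.014,0,0.053,0,0,0],
  [-0.017,0,0.063,0,0,0],
  [-0.017,0,0.063,0,0,0],
])

```text
time_s: 33.95
position: [0.6522, -0.1469, 0.1077]
tcp_rot: [[0.964, -0.001, 0.265], [-0.0, -1.0, -0.002], [0.265, 0.002, -0.964]]
force: [1.7, 0.7, 3.2]
opening: 0.003
```

Call:
carry_out([
  [-0.004,0,0.012,0,0,0],
  [-0.007,0,0.025,0,0,0],
  [-0.007,0,0.025,0,0,0],
  [-0.007,0,0.025,0,0,0],
])

```text
time_s: 34.45
position: [0.6525, -0.147, 0.1063]
tcp_rot: [[0.964, -0.0, 0.267], [0.001, -1.0, -0.003], [0.267, 0.003, -0.964]]
force: [-7.8, 0.8, 23.2]
opening: 0.006
```

```bash
python3 - <<'E'
from h import *
st=bot.read_state();print(st["position"],st["force"]);save(bot.capture("scene"),"s10",(220,150,320,260),6)
E
```

```text
[ 0.6525 -0.147   0.1063] [-7.8227  0.7921 23.2022]
```

The force rose from 3 N to 23 N over the last 1.4 mm, so the button has reached its stop. I'll pull back now.

Call:
carry_out([
  [0.02,0,-0.07,0,0,0],
  [0.06,0,-0.25,0,0,0],
  [0,0,-0.5,0,0,0],
  [-0.1,0,-0.75,0,0,0],
  [-0.25,0,-0.9,0,0,0],
  [-0.5,0,-1.0,0,0,0],
  [-0.7,0,-1.0,0,0,0],
  [-0.7,0,-1.0,0,0,0],
  [-0.7,0,-1.0,0,0,0],
  [-0.7,0,-1.0,0,0,0],
])

```text
time_s: 35.75
position: [0.4654, -0.1469, 0.2617]
tcp_rot: [[0.963, 0.0, 0.268], [0.001, -1.0, -0.004], [0.268, 0.004, -0.963]]
force: [-0.2, -0.5, 0.4]
opening: 0.005
```

```bash
python3 - <<'E'
from h import *
st=bot.read_state();print(st["position"],st["force"],st["qvel"]);im=bot.capture("scene");save(im,"s11",(200,130,460,300),3)
a=cv2.imread("pics/scene0.png");save(im,"s11f")
E
```

```text
[ 0.4654 -0.1469  0.2617] [-0.1671 -0.5136  0.3866] [ 0.1065  0.125   0.0785 -0.0028  0.1621 -0.1411]
```

View pics/s11.png

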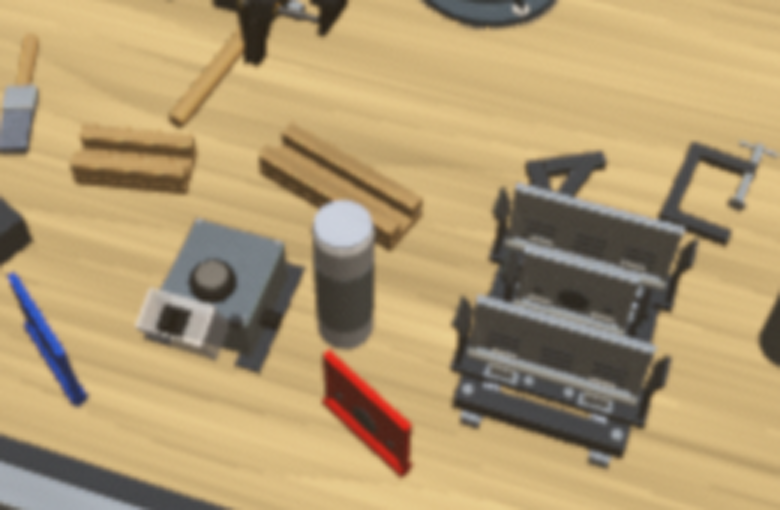

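View pics/s11f.png

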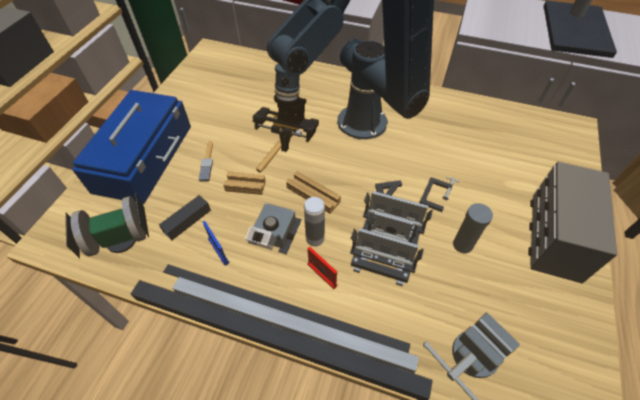

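```bash
python3 - <<'E'
from rig import bot
print(bot.hand_in())
E
```

```text
the job is handed in; nothing more can be done
None
```

Both covers are in the rack, the guard is open, the start button has been pressed, and I handed the job in at about 36 s. `hand_in` gave no verdict.

- **Covers:** I pushed the short cover into the middle bay and the long cover into the bay nearest the robot. On both, the tool stopped about 93.5 mm above the bay floor, which is right for a foot on the floor. It did not go lower under 15 N on the short cover and 25 N on the long one. Pictures after release show both upright and in line with the racked cover. The scene camera put them within about 3 mm of the seats I measured, which is about as fine as it resolves.
- **Guard:** I pinched it by its tab, swung it over to about 1.4 rad and let go. It fell open and was still open in the last picture.
- **Button:** I pressed it down until the force jumped from 3 N to 23 N. The fingertips were then about 6 mm below where the cap starts, so it was fully pressed. In the last picture nothing is touching it and it looks to be out again.
- **Other things on the bench:** nothing looks moved, and the arm stands clear of everything.

One approach to the guard went wrong and I corrected it. My first tilted pose brought the last joint to -163.52°, just inside its -163.58° limit, so I turned the gripper half a turn before going on. No check failed.

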